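# Weigh the jar from behind the bottles

## Robot

A 6-joint arm with a two-finger parallel gripper is mounted at the origin on the work surface. World frame = base frame: x ahead of the robot, y to its left, z up, the work surface at z = 0. Lengths are in mm, angles in rad, forces in N, time in s.
With the tool pointing down it reaches from about 350 to 975 mm from the base axis. Payload 7.1 kg.
Tool frame: the origin (TCP) lies on the mounting face of the last link; the fingertips stand 182 mm ahead of it and the grasp point (between the pads) lies 163 mm ahead of it (ctrl.tcp_to_tips is the distance from the TCP to the fingertips, in mm); z points along the fingers, y is the direction in which the jaws open and shut (so a half turn about z gives the same grasp; the last joint's range is limited). The gripper opens to 88 mm and grips with 3 to 60 N. Pads are 20 mm wide; open, the fingers measure 115 mm over their backs; the gripper's body (75 mm by 178 mm) begins 61 mm behind the grasp point.
Start: joints at [-1.306, 0.423, 1.63, -0, 1.089, -0.019], TCP at [175.022, -599.978, 404.675] pointing down, gripper open.
Joint ranges: [-3, 3], [-0.9, 2.11], [0.09, 2.58], [-1.31, 4.45], [0.11, 2.69], [-2.54, 2.54]. Speed limits (rad/s): [2.39, 2.39, 3.01, 3.14, 3.14, 3.14].

## Interface

Orientations are given as a rotation vector (axis times angle).
In Python, from workcell import ctrl gives the robot as it stands. The module is installed in compiled form; this text tells all that it offers.
- The arm moves only by the tool send_rows, never from a script. Its argument "commands" is a list of rows, each an object with "translation": the shift along the world's x, y, z normalised to -1 to 1, where 1 is 0.1 m, a list of three; "twist": the turn, a rotation vector about the world's x, y, z normalised to -1 to 1, where 1 is 0.5 rad, a list of three. A call has exactly 10 rows; each row is the pose to reach, as a shift and turn from the pose commanded when the call began; what a row does not reach only later rows make up. A row lasts 1/10 s, in which the tool goes at most 50 mm and 8.59 degrees, less where a joint would pass 70% of its speed; a pose out of reach is approached as far as the arm can. A call with a number of a shift or a turn outside -1 to 1 is refused whole. A call with a gripper value outside its range is refused whole. "grip" is the closure, from -1 (fully open) to 1 (shut), set as the call begins (left out, the last holds). The fingers move at their own pace and stop on an object; the grip force is fixed at half the most. Time passes only in rows, so rows that repeat a pose let the fingers close, or fill a call up. It gives the time, the measured TCP pose, the force and the opening at its end, in the units of the state.
- ctrl.get_obs(): the state, without advancing time (a new reading comes with each control period).
- ctrl.get_image(name): name is "scene" or "side" or "wrist"; returns a dict with "img" (400x640x3 uint8, red, green, blue), "intrinsics" (3x3 intrinsics, pixels), "cam_to_world" (4x4, takes a point from camera to world coordinates). Camera axes: x right, y down, z forward; pixel columns grow to the right and rows downward; lengths in mm; the calibration is good to about 2 mm. A picture is of the moment at which its call begins. There is no depth.
- ctrl.close_job(): hands the job in, once; it reports no verdict.
The state is a dict: "t": time; "qpos": joint angles; "qvel": joint speeds; "joint_torque": joint torques, N m; "ee_pos": TCP position; "orientation": TCP orientation; "ft_force": force on the tool from outside, world axes, zero at the start; "moment": the same for the moment, N m; "width": finger opening in mm.
Only numpy, scipy, OpenCV 4.12 (cv2) and the standard library are available. Lean on these libraries where they do the work, as an engineer would, in place of code of your own. Each camera call takes 0.05 s, during which the arm holds its last target. There are 200 camera calls.

## Task

The low jar at the back of the grey spill tray is boxed in by three tall vessels: first move all three (round bottle, square bottle, conical flask) upright into the empty aluminium side tray, then set the jar down upright in the middle of the balance's round pan. Only when the jar stands there, put each of the three back upright on the very spot in the grey tray where it stood at the start, and leave the jar on the pan. Do not tip anything over, and leave the small vial, the spare cap and the clear beaker where they are.

Things in the scene. Friction and masses are not known exactly. Their poses are not given: they have to be found in the camera images.
- round_bottle: Loose white round plastic bottle, 48 mm diameter up to 78 mm, sloping shoulder to a 28 mm neck at 90 mm, black round screw cap 31 mm diameter from 97 to 125 mm (the top; grip the cap). 160 g give or take a third. Origin: centre of the underside, z up.
- square_bottle: Loose white square plastic bottle, body 46 x 46 mm and 70 mm tall, neck 25 mm diameter from 78 mm, black round cap 28 mm diameter from 88 to 112 mm (the top; grip the cap). 160 g give or take a third. Origin: centre of the underside, z up, x and y along its sides.
- conical_flask: Loose white conical flask, base 52 mm diameter, narrowing to a straight 23 mm neck from 70 mm up, black stopper 25 mm diameter from 84 to 108 mm (the top; grip the stopper, which is fixed to the flask). 140 g give or take a third. Origin: centre of the underside, z up.
- jar: Loose low white jar with black lid (fixed on), 44 mm diameter at the lid (28 to 42 mm), 42 mm diameter below, 42 mm tall, 90 g give or take a third; it stands at the back of the grey tray with the three tall vessels close in front of it and on both sides. Origin: centre of the underside, z up.
- home_tray: Fixed grey spill tray, 200 (x) x 220 (y) mm, floor 4 mm thick, lip 16 mm high and 4 mm thick. Origin: centre of the underside, z up; -x is the front, roughly towards the robot. The tall vessels stand on three spots on its floor, ringed by black 58 mm circles, at (x, y) = (-15, 0), (25, 60) and (25, -60) mm in its frame; which vessel is on which spot changes from start to start. The jar is near (45, 0).
- side_tray: Fixed empty bare aluminium tray, 150 (x) x 260 (y) mm, floor 4 mm thick, lip 10 mm high and 4 mm thick. Side area for the three tall vessels: there is room for three in a row along y, 80 mm apart. Origin: centre of the underside, z up.
- balance: Fixed white top-loading balance 240 x 190 mm with keypad towards -x (robot side). Round steel pan, 120 mm diameter, rigid, top 75 mm above the table, middle marked by a 56 mm circle. Origin: on the table right under the pan's centre, z up.
- vial: Bystander: small white vial with black stopper, 16 mm diameter, 45 mm tall, at the front left of the grey tray, (-70, 75) mm in its frame. Origin: centre of the underside.
- spare_cap: Bystander: loose black cap, 31 mm diameter, 18 mm tall, at the back right of the grey tray, (75, -85) mm in its frame. Origin: centre of the underside.
- beaker: Bystander: clear beaker, 68 mm diameter, 85 mm tall, standing on the bench beyond the trays. Origin: centre of the underside.
Mind the look-alikes: they are no part of the job. What is shaped like the conical_flask but yellow is not meant.

How it is judged (in metres and radians):
On the way, in this order (a step that is already met when the one before it is completed fails the run):
1. all three tall vessels stand upright and released in the side tray (x of round_bottle in the frame of side_tray between -0.058 and 0.058 m and y of round_bottle in the frame of side_tray between -0.113 and 0.113 m and z of each of round_bottle, square_bottle, conical_flask in the frame of side_tray below 0.01 m and linear speed of each of round_bottle, square_bottle, conical_flask below 0.02 m/s and angle between each of round_bottle, square_bottle, conical_flask's own z axis and vertical below 0.12 rad and contact force between the fingers and round_bottle below 0.3 N and x of square_bottle in the frame of side_tray between -0.058 and 0.058 m and y of square_bottle in the frame of side_tray between -0.113 and 0.113 m and contact force between the fingers and square_bottle below 0.3 N and x of conical_flask in the frame of side_tray between -0.058 and 0.058 m and y of conical_flask in the frame of side_tray between -0.113 and 0.113 m and contact force between the fingers and conical_flask below 0.3 N), for 0.2 s.
2. the jar stands released in the middle of the balance pan while the three vessels still stand in the side tray (all of step 1 and horizontal distance between jar and balance below 0.015 m and z of jar in the frame of balance between 0.07 and 0.08 m and linear speed of jar below 0.02 m/s and angle between jar's own z axis and vertical below 0.12 rad and contact force between the fingers and jar below 0.3 N), for 0.2 s.
At the end, for the whole second after the job is handed in: Each of the three tall vessels stands upright (within 0.12 rad), released and at rest within 15 mm of where it stood at the start, and the jar stands upright, released and at rest on the balance pan within 15 mm of its centre (distance of each of round_bottle, square_bottle, conical_flask from where it was at the start of the episode below 0.015 m and linear speed of each of round_bottle, square_bottle, conical_flask, jar below 0.02 m/s and angle between each of round_bottle, square_bottle, conical_flask, jar's own z axis and vertical below 0.12 rad and contact force between the fingers and round_bottle below 0.3 N and contact force between the fingers and square_bottle below 0.3 N and contact force between the fingers and conical_flask below 0.3 N and horizontal distance between jar and balance below 0.015 m and z of jar in the frame of balance between 0.07 and 0.08 m and contact force between the fingers and jar below 0.3 N); the robot touches nothing.
It fails at once if a tall vessel or the jar tips over (more than 0.6 rad) (angle between any of round_bottle, square_bottle, conical_flask, jar's own z axis and vertical above 0.6 rad).
It fails at once if the vial, the spare cap or the beaker is shifted by more than 25 mm (distance of any of vial, spare_cap, beaker from where it was at the start of the episode above 0.025 m).
It also fails if it takes over 144 s, if anything falls off the work surface, if the arm or the gripper's body presses on something with over 40 N, if the wrist force passes 120 N, or if a joint passes its speed limit or range.

## Working session

There is one attempt and no reset: what is moved stays moved. The work goes in short steps, Python scripts to look and compute and a tool call to move; the robot and the scene stay as the last step left them, time stands still between calls to the robot, and variables do not carry over. Pictures are saved under pics/ and viewed, about 12 in all and at most 16, crops included, and the job is handed in when it is done.

Besides the shell and the picture viewer there is one more tool, called by a JSON object that holds its "method" and its "body", one argument or row to a line. send_rows: Moves the arm, as the interface text tells. Its arguments: {"type":"object","properties":{"commands":{"type":"array","items":{"type":"object","properties":{"translation":{"type":"array","items":{"type":"number"}},"twist":{"type":"array","items":{"type":"number"}}}}},"grip":{"type":"number"}},"required":["commands"]}

```bash
mkdir -p pics
cat > h.py <<'E'
import numpy as np, cv2
from workcell import ctrl
def snap(name, fn=None):
    d=ctrl.get_image(name)
    if fn: cv2.imwrite('pics/'+fn, d['img'][:,:,::-1])
    np.savez(''+name+'.npz', img=d['img'],K=np.array(d['intrinsics']),T=np.array(d['cam_to_world']))
    return d
def load(name):
    z=np.load(''+name+'.npz'); return {'img':z['img'],'intrinsics':z['K'],'cam_to_world':z['T']}
def ray(d,u,v):
    K=np.array(d['intrinsics']);T=np.array(d['cam_to_world'])
    r=T[:3,:3]@np.linalg.solve(K,[u,v,1.]); return T[:3,3],r
def onz(d,u,v,z):
    c,r=ray(d,u,v); return c+r*(z-c[2])/r[2]
def proj(d,p):
    K=np.array(d['intrinsics']);T=np.array(d['cam_to_world'])
    q=K@(T[:3,:3].T@(np.array(p,float)-T[:3,3])); return q[:2]/q[2]
E
python3 - <<'E'
from h import *
o=ctrl.get_obs();print(o['t'],o['ee_pos'],o['orientation'],o['width'])
a=snap('scene','scene0.png');b=snap('side','side0.png')
for d in(a,b):print(np.round(d['cam_to_world'],3).tolist(),np.array(d['intrinsics']).tolist())
E
```

```text
0.0 [ 174.95364366 -599.72659963  403.91133546] [-3.10853106e+00 -4.44097205e-01  3.34707686e-04] 87.73356023085583
[[-0.536, 0.727, -0.429, 1064.985], [0.844, 0.455, -0.283, 271.437], [-0.01, -0.514, -0.858, 992.694], [0.0, 0.0, 0.0, 1.0]] [[429.4717479714113, 0.0, 325.6604847138929], [0.0, 429.4717479714113, 199.04996471710075], [0.0, 0.0, 1.0]]
[[-0.93, -0.218, 0.297, 272.881], [-0.368, 0.53, -0.764, 714.563], [0.009, -0.82, -0.573, 604.988], [0.0, 0.0, 0.0, 1.0]] [[388.67735971344683, 0.0, 317.9359147659678], [0.0, 388.67735971344683, 204.1318957977247], [0.0, 0.0, 1.0]]
```

View pics/scene0.png

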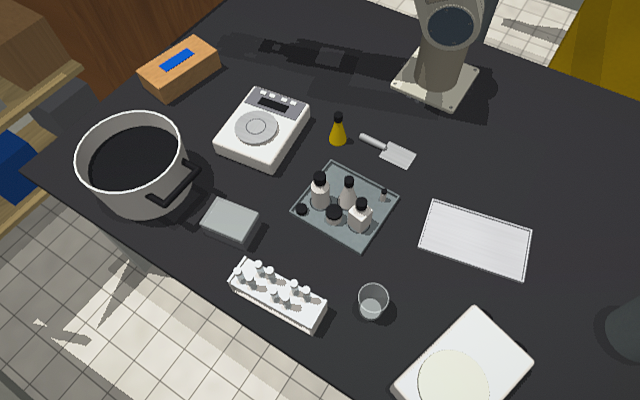

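View pics/side0.png

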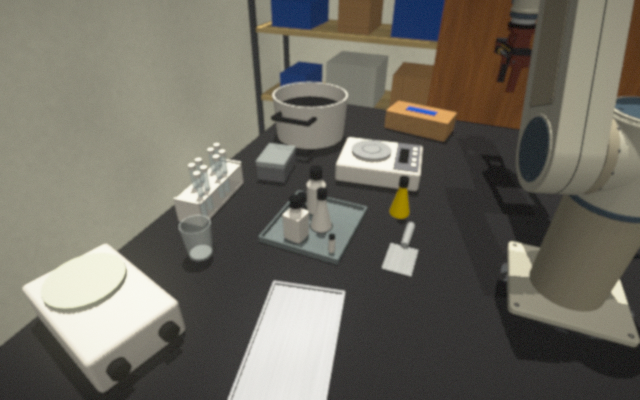

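Scene view: round bottle (320,190), white conical flask (348,192), square bottle (361,213), jar lid (334,213), spare cap (301,209), vial (384,193), balance pan (257,127), aluminium tray (475,240), beaker (373,300). There are two conical candidates: white (348,192) in the grey tray and yellow (338,130) on the bench. The white one is meant, since yellow is excluded. I'll confirm it in an enlarged crop.

Run:
```python
from h import *
d=load('scene');im=d['img'][:,:,::-1]
c=cv2.resize(im[85:290,200:540],None,fx=2.35,fy=2.35,interpolation=cv2.INTER_CUBIC);cv2.imwrite('pics/crop0.png',c)
hsv=cv2.cvtColor(im,cv2.COLOR_BGR2HSV);g=im.max(2)
# pan/tray outlines
def poly(mask,box,z,n):
    m=np.zeros_like(mask);x0,y0,x1,y1=box;m[y0:y1,x0:x1]=mask[y0:y1,x0:x1]
    m=cv2.morphologyEx(m,cv2.MORPH_CLOSE,np.ones((9,9)))
    k=max(cv2.findContours(m,0,2)[0],key=cv2.contourArea);h=cv2.convexHull(k)
    p=np.array([onz(d,*q[0].astype(float),z)[:2] for q in h],np.float32)
    r=cv2.minAreaRect(p);print(n,r,np.round(cv2.boxPoints(r)).tolist())
m=((g>75)*255).astype(np.uint8)
poly(m,(410,190,545,290),10,'side')
poly(m,(283,180,402,255),16,'home(bad z for vessels)')
# dark blobs (caps)
for n in('scene','side'):
    e=load(n);gi=e['img'].max(2);b=((gi<40)*255).astype(np.uint8)
    box=(285,160,400,235) if n=='scene' else (275,155,345,260)
    x0,y0,x1,y1=box;N,_,st,ce=cv2.connectedComponentsWithStats(b[y0:y1,x0:x1])
    for s,q in zip(st[1:],ce[1:]):
        if 8<s[4]<500:print(n,(q+[x0,y0]).round(1),s[2:])
```

```text
side ((470.78887939453125, 328.4835510253906), (158.67881774902344, 263.03369140625), 10.961494445800781) [[368.0, 443.0], [418.0, 184.0], [574.0, 214.0], [524.0, 473.0]]
home(bad z for vessels) ((560.412109375, -2.523834228515625), (222.93685913085938, 203.6414031982422), 88.7626953125) [[456.0, -112.0], [660.0, -116.0], [665.0, 107.0], [461.0, 111.0]]
scene [287.6 163.4] [ 5  8 11]
scene [320.  179.5] [12 15 92]
scene [348.9 182.1] [ 9 12 68]
scene [383.9 191. ] [ 5  5 21]
scene [361.4 204.7] [11 13 73]
scene [387.4 216.9] [24 36 51]
scene [334.4 212.3] [16 17 67]
scene [302.1 210. ] [10 12 46]
side [315.8 174.2] [12  9 80]
side [322.  194.5] [ 9  8 49]
side [297.2 201.9] [ 15  13 109]
```

View pics/crop0.png

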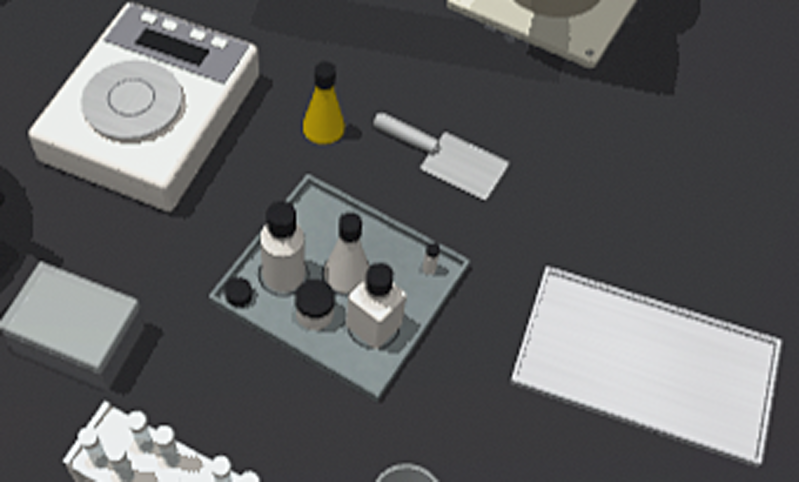

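The crop confirms the white conical flask at crop (348,255), on the front spot. Round bottle and square bottle are on the -y and +y spots, with the jar behind. The yellow flask stands outside the tray.

Run:
```python
from h import *
a=load('scene');b=load('side')
def tri(u,v):
    A=[];B=[]
    for d,p in((a,u),(b,v)):
        c,r=ray(d,*p);r/=np.linalg.norm(r);M=np.eye(3)-np.outer(r,r);A.append(M);B.append(M@c)
    return np.linalg.solve(sum(A),sum(B)).round(1)
print('round',tri((320,179.5),(315.8,174.2)),onz(a,320,179.5,115))
print('flask',tri((348.9,182.1),(322,194.5)),onz(a,348.9,182.1,100))
print('square',tri((361.4,204.7),(297.2,201.9)),onz(a,361.4,204.7,104), onz(b,297.2,201.9,104))
print('jar',onz(a,334.4,211.5,46)); print('pan',onz(a,255.7,126.7,75))
# pan by ellipse of the steel disc
im=a['img'][:,:,::-1];g=cv2.cvtColor(im,6);m=np.zeros_like(g);m[105:150,230:283]=((g[105:150,230:283]>120)&(g[105:150,230:283]<205))*255
m=cv2.morphologyEx(m,cv2.MORPH_OPEN,np.ones((5,5)));k=max(cv2.findContours(m,0,2)[0],key=cv2.contourArea);h=cv2.convexHull(k)
p=np.array([onz(a,*q[0].astype(float),75)[:2] for q in h],np.float32);print(cv2.minEnclosingCircle(p))
print('pan in side px 371,150',onz(b,371,149.5,75))
```

```text
round [582.6 -62.1 110.5] [586.12769341 -59.44076595 115.        ]
flask [543.   -2.3  96.3] [ 5.46438827e+02 -1.22018019e-01  1.00000000e+02]
square [583.1  55.7 100. ] [588.34674259  59.46541286 104.        ] [579.45828037  56.39842705 104.        ]
jar [610.61210946  -2.17674003  46.        ]
pan [ 511.26712421 -321.05867385   75.        ]
((512.1060791015625, -321.1734619140625), 60.7055549621582)
pan in side px 371,150 [ 506.10415915 -316.9296574    75.        ]
```

{"method": "send_rows", "body": {
  "commands": [
    {"translation": [0.1, 0.1, 0], "twist": [0, 0, -0.06]},
    {"translation": [0.2, 0.2, 0], "twist": [0, 0, -0.12]},
    {"translation": [0.3, 0.3, 0], "twist": [0, 0, -0.18]},
    {"translation": [0.4, 0.4, 0], "twist": [0, 0, -0.24]},
    {"translation": [0.5, 0.5, 0], "twist": [0, 0, -0.3]},
    {"translation": [0.6, 0.6, 0], "twist": [0, 0, -0.36]},
    {"translation": [0.7, 0.7, 0], "twist": [0, 0, -0.42]},
    {"translation": [0.8, 0.8, 0], "twist": [0, 0, -0.48]},
    {"translation": [0.9, 0.9, 0], "twist": [0, 0, -0.53]},
    {"translation": [1, 1, 0], "twist": [0, 0, -0.567]}
  ],
  "grip": -0.2
}}

```text
t: 1.1
ee_pos: [275.3, -499.4, 404.3]
orientation: [-3.141, 0.001, 0.001]
ft_force: [-0.9, -0.9, -0.5]
width: 52.6
```

{"method": "send_rows", "body": {
  "commands": [
    {"translation": [0.1, 0.1, 0]},
    {"translation": [0.2, 0.2, 0]},
    {"translation": [0.3, 0.3, 0]},
    {"translation": [0.4, 0.4, 0]},
    {"translation": [0.5, 0.5, 0]},
    {"translation": [0.6, 0.6, 0]},
    {"translation": [0.7, 0.7, 0]},
    {"translation": [0.8, 0.8, 0]},
    {"translation": [0.9, 0.9, 0]},
    {"translation": [1, 1, 0]}
  ]
}}

```text
validation failed for argument at $.co...
```

{"method": "send_rows", "body": {
  "commands": [
    {"translation": [0.05, 0.1, 0], "twist": [0, 0, 0]},
    {"translation": [0.11, 0.2, 0], "twist": [0, 0, 0]},
    {"translation": [0.16, 0.3, 0], "twist": [0, 0, 0]},
    {"translation": [0.22, 0.4, 0], "twist": [0, 0, 0]},
    {"translation": [0.27, 0.5, 0], "twist": [0, 0, 0]},
    {"translation": [0.32, 0.6, 0], "twist": [0, 0, 0]},
    {"translation": [0.38, 0.7, 0], "twist": [0, 0, 0]},
    {"translation": [0.43, 0.8, 0], "twist": [0, 0, 0]},
    {"translation": [0.49, 0.9, 0], "twist": [0, 0, 0]},
    {"translation": [0.54, 1, 0], "twist": [0, 0, 0]}
  ]
}}

```text
t: 2.1
ee_pos: [329.5, -399.2, 404.7]
orientation: [3.142, 0.001, 0.0]
ft_force: [0.2, -1.5, 0.6]
width: 52.8
```

{"method": "send_rows", "body": {
  "commands": [
    {"translation": [0.05, 0.1, 0], "twist": [0, 0, 0]},
    {"translation": [0.11, 0.2, 0], "twist": [0, 0, 0]},
    {"translation": [0.16, 0.3, 0], "twist": [0, 0, 0]},
    {"translation": [0.22, 0.4, 0], "twist": [0, 0, 0]},
    {"translation": [0.27, 0.5, 0], "twist": [0, 0, 0]},
    {"translation": [0.32, 0.6, 0], "twist": [0, 0, 0]},
    {"translation": [0.38, 0.7, 0], "twist": [0, 0, 0]},
    {"translation": [0.43, 0.8, 0], "twist": [0, 0, 0]},
    {"translation": [0.49, 0.9, 0], "twist": [0, 0, 0]},
    {"translation": [0.54, 1, 0], "twist": [0, 0, 0]}
  ]
}}

```text
t: 3.1
ee_pos: [383.5, -299.2, 404.7]
orientation: [3.142, 0.0, 0.0]
ft_force: [-0.5, -0.2, 0.2]
width: 52.5
```

{"method": "send_rows", "body": {
  "commands": [
    {"translation": [0.05, 0.1, 0], "twist": [0, 0, 0]},
    {"translation": [0.11, 0.2, 0], "twist": [0, 0, 0]},
    {"translation": [0.16, 0.3, 0], "twist": [0, 0, 0]},
    {"translation": [0.22, 0.4, 0], "twist": [0, 0, 0]},
    {"translation": [0.27, 0.5, 0], "twist": [0, 0, 0]},
    {"translation": [0.32, 0.6, 0], "twist": [0, 0, 0]},
    {"translation": [0.38, 0.7, 0], "twist": [0, 0, 0]},
    {"translation": [0.43, 0.8, 0], "twist": [0, 0, 0]},
    {"translation": [0.49, 0.9, 0], "twist": [0, 0, 0]},
    {"translation": [0.54, 1, 0], "twist": [0, 0, 0]}
  ]
}}

```text
t: 4.1
ee_pos: [437.5, -199.1, 404.7]
orientation: [3.142, 0.0, 0.0]
ft_force: [-0.3, -0.6, 0.5]
width: 52.5
```

{"method": "send_rows", "body": {
  "commands": [
    {"translation": [0.05, 0.1, 0], "twist": [0, 0, 0]},
    {"translation": [0.11, 0.2, 0], "twist": [0, 0, 0]},
    {"translation": [0.16, 0.3, 0], "twist": [0, 0, 0]},
    {"translation": [0.22, 0.4, 0], "twist": [0, 0, 0]},
    {"translation": [0.27, 0.5, 0], "twist": [0, 0, 0]},
    {"translation": [0.32, 0.6, 0], "twist": [0, 0, 0]},
    {"translation": [0.38, 0.7, 0], "twist": [0, 0, 0]},
    {"translation": [0.43, 0.8, 0], "twist": [0, 0, 0]},
    {"translation": [0.49, 0.9, 0], "twist": [0, 0, 0]},
    {"translation": [0.54, 1, 0], "twist": [0, 0, 0]}
  ]
}}

```text
t: 5.1
ee_pos: [491.6, -99.1, 404.7]
orientation: [3.142, 0.001, 0.0]
ft_force: [-1.5, -0.2, -0.5]
width: 52.8
```

{"method": "send_rows", "body": {
  "commands": [
    {"translation": [0.06, 0.12, 0], "twist": [0, 0, 0]},
    {"translation": [0.12, 0.24, 0], "twist": [0, 0, 0]},
    {"translation": [0.18, 0.36, 0], "twist": [0, 0, 0]},
    {"translation": [0.24, 0.48, 0], "twist": [0, 0, 0]},
    {"translation": [0.3, 0.6, 0], "twist": [0, 0, 0]},
    {"translation": [0.36, 0.72, 0], "twist": [0, 0, 0]},
    {"translation": [0.42, 0.84, 0], "twist": [0, 0, 0]},
    {"translation": [0.48, 0.92, 0], "twist": [0, 0, 0]},
    {"translation": [0.53, 0.98, 0], "twist": [0, 0, 0]},
    {"translation": [0.53, 0.98, 0], "twist": [0, 0, 0]}
  ]
}}

```text
t: 6.1
ee_pos: [544.7, -1.3, 404.7]
orientation: [-3.142, -0.002, -0.001]
ft_force: [-0.0, 0.5, -0.0]
width: 52.9
```

Run:
```python
from h import *
o=ctrl.get_obs();print(o['t'],o['ee_pos'],o['orientation'],o['width'])
d=snap('wrist','wrist0.png')
print(np.round(d['cam_to_world'],2).tolist())
for n,p in dict(flask=(544,-2,112),round=(583,-62,129),square=(583,57,116),jar=(605,-3,46)).items():print(n,proj(d,p))
```

```text
6.1 [544.65216497  -1.32663709 404.67514267] [-3.14154957e+00 -1.78461139e-03 -5.26223226e-04] 52.92783612061075
[[0.0, -0.97, -0.26, 614.11], [-1.0, -0.0, 0.0, -1.04], [-0.0, 0.26, -0.97, 384.73], [0.0, 0.0, 0.0, 1.0]]
flask [321.24378016 196.48170529]
round [398.62795982 153.36943244]
square [248.9621663  151.30893002]
jar [322.13676396 121.25787456]
```

View pics/wrist0.png

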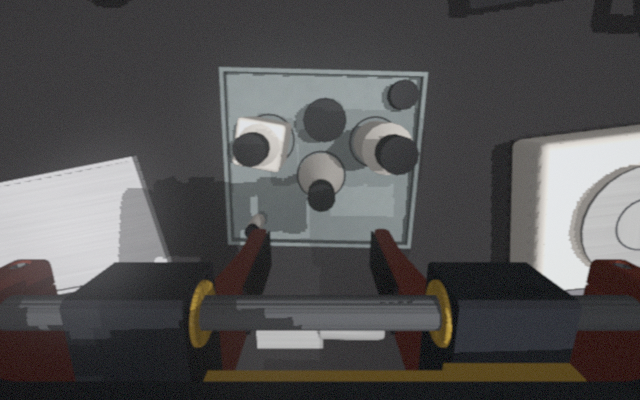

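The wrist view shows the flask stopper at (321,195), square cap (251,150), round cap (397,155), jar lid (325,120), spare cap (403,95) and vial (256,222). My estimates project close to these; next I'll fit the top discs.

Run:
```python
from h import *
d=load('wrist');g=d['img'].max(2)
b=((g<50)*255).astype(np.uint8)
for n,(u,v),r,z in(('flask',(321,196),12.5,112),('square',(251,151),14,116),('round',(397,155),15.5,129),('jar',(325,118),22,46)):
    m=np.zeros_like(b);cv2.circle(m,(u,v),27,255,-1);m&=b
    k=max(cv2.findContours(m,0,1)[0],key=cv2.contourArea)[:,0].astype(float)
    p=np.array([onz(d,*q,z)[:2] for q in k])
    # top disc: nearest edge in x (towards base), and side extents of outer half
    s=p[p[:,0]<p[:,0].min()+r]
    print(n,cv2.boundingRect(k.astype(int)),'x',p[:,0].min()+r,'y',(s[:,1].min()+s[:,1].max())/2,'w',np.ptp(s[:,1]),'xfull',p[:,0].mean())
m=((g>70)*255).astype(np.uint8);m[:,:205]=0;m[:,445:]=0;m[250:]=0;m[:60]=0
m=cv2.morphologyEx(m,cv2.MORPH_CLOSE,np.ones((9,9)))
k=max(cv2.findContours(m,0,2)[0],key=cv2.contourArea);h=cv2.convexHull(k)
p=np.array([onz(d,*q[0].astype(float),16)[:2] for q in h],np.float32);r=cv2.minAreaRect(p);print('tray',r)
c=np.array(r[0]);t=np.radians(r[2]-90 if r[2]>45 else r[2]);R=np.array([[np.cos(t),-np.sin(t)],[np.sin(t),np.cos(t)]])
for q in((-15,0),(25,60),(25,-60),(45,0)):print(q,c+R@q)
```

```text
flask (310, 191, 24, 20) x 544.3969669457342 y -2.220613972344686 w 19.808496928521983 xfull 539.941436789666Traceback (most recent call last):
  File "<stdin>", line 6, in <module>
ValueError: max() iterable argument is empty
```

{"method": "send_rows", "body": {
  "commands": [
    {"translation": [0, 0, -0.12], "twist": [0, 0, 0]},
    {"translation": [0, 0, -0.24], "twist": [0, 0, 0]},
    {"translation": [0, 0, -0.36], "twist": [0, 0, 0]},
    {"translation": [0, 0, -0.48], "twist": [0, 0, 0]},
    {"translation": [0, 0, -0.6], "twist": [0, 0, 0]},
    {"translation": [0, 0, -0.7], "twist": [0, 0, 0]},
    {"translation": [0, 0, -0.8], "twist": [0, 0, 0]},
    {"translation": [0, 0, -0.9], "twist": [0, 0, 0]},
    {"translation": [0, 0, -1], "twist": [0, 0, 0]},
    {"translation": [0, 0, -1], "twist": [0, 0, 0]}
  ]
}}

```text
t: 7.15
ee_pos: [543.6, -2.0, 303.2]
orientation: [-3.142, -0.001, 0.004]
ft_force: [0.1, 0.2, -0.3]
width: 52.8
```

Run:
```python
from h import *
d=snap('wrist','wrist1.png')
for n,p in dict(flask=(544,-2,112),round=(583,-62.5,129),square=(585,57,116),jar=(606,-3,46)).items():print(n,proj(d,p))
```

```text
flask [320.7078979 238.9613742]
round [447.69044078 175.9831318 ]
square [205.87553382 167.30262839]
jar [322.03264188 121.1701838 ]
```

View pics/wrist1.png

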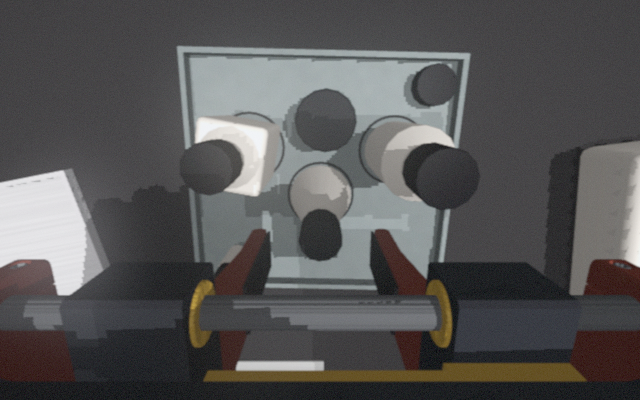

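The stopper top at (321,240), round cap (447,177) and square cap (207,166) all match the predictions within about 2 px. The jar lid is at (325,120), so y is about -5. Descending to grip the flask.

{"method": "send_rows", "body": {
  "commands": [
    {"translation": [0, 0, -0.08], "twist": [0, 0, 0]},
    {"translation": [0, 0, -0.16], "twist": [0, 0, 0]},
    {"translation": [0, 0, -0.24], "twist": [0, 0, 0]},
    {"translation": [0, 0, -0.32], "twist": [0, 0, 0]},
    {"translation": [0, 0, -0.4], "twist": [0, 0, 0]},
    {"translation": [0, 0, -0.4], "twist": [0, 0, 0]},
    {"translation": [0, 0, -0.4], "twist": [0, 0, 0]},
    {"translation": [0, 0, -0.4], "twist": [0, 0, 0]},
    {"translation": [0, 0, -0.4], "twist": [0, 0, 0]},
    {"translation": [0, 0, -0.4], "twist": [0, 0, 0]}
  ]
}}

```text
t: 8.2
ee_pos: [544.1, -2.0, 265.0]
orientation: [-3.142, -0.0, -0.001]
ft_force: [-0.6, 0.1, 0.1]
width: 52.8
```

{"method": "send_rows", "body": {
  "commands": [
    {"translation": [0, 0, 0], "twist": [0, 0, 0]},
    {"translation": [0, 0, 0], "twist": [0, 0, 0]},
    {"translation": [0, 0, 0], "twist": [0, 0, 0]},
    {"translation": [0, 0, 0], "twist": [0, 0, 0]},
    {"translation": [0, 0, 0], "twist": [0, 0, 0]},
    {"translation": [0, 0, 0], "twist": [0, 0, 0]},
    {"translation": [0, 0, 0], "twist": [0, 0, 0]},
    {"translation": [0, 0, 0], "twist": [0, 0, 0]},
    {"translation": [0, 0, 0], "twist": [0, 0, 0]},
    {"translation": [0, 0, 0], "twist": [0, 0, 0]}
  ],
  "grip": 1
}}

```text
t: 9.2
ee_pos: [544.0, -2.0, 264.7]
orientation: [-3.142, -0.0, -0.0]
ft_force: [0.3, 0.4, 1.2]
width: 24.6
```

{"method": "send_rows", "body": {
  "commands": [
    {"translation": [0, 0, 0.15], "twist": [0, 0, 0]},
    {"translation": [0, 0, 0.35], "twist": [0, 0, 0]},
    {"translation": [0, 0, 0.55], "twist": [0, 0, 0]},
    {"translation": [0, 0.08, 0.75], "twist": [0, 0, 0]},
    {"translation": [0, 0.2, 0.9], "twist": [0, 0, 0]},
    {"translation": [0, 0.35, 1], "twist": [0, 0, 0]},
    {"translation": [0, 0.5, 1], "twist": [0, 0, 0]},
    {"translation": [0, 0.65, 1], "twist": [0, 0, 0]},
    {"translation": [0, 0.82, 1], "twist": [0, 0, 0]},
    {"translation": [0, 1, 1], "twist": [0, 0, 0]}
  ]
}}

```text
t: 10.2
ee_pos: [543.5, 99.4, 363.4]
orientation: [3.141, 0.001, -0.003]
ft_force: [0.6, 0.7, -2.9]
width: 24.1
```

{"method": "send_rows", "body": {
  "commands": [
    {"translation": [-0.03, 0.1, 0], "twist": [0, 0, 0]},
    {"translation": [-0.06, 0.2, 0], "twist": [0, 0, 0]},
    {"translation": [-0.09, 0.3, 0], "twist": [0, 0, 0]},
    {"translation": [-0.12, 0.4, 0], "twist": [0, 0, 0]},
    {"translation": [-0.15, 0.5, 0], "twist": [0, 0, 0]},
    {"translation": [-0.18, 0.6, 0], "twist": [0, 0, 0]},
    {"translation": [-0.21, 0.7, 0], "twist": [0, 0, 0]},
    {"translation": [-0.24, 0.8, 0], "twist": [0, 0, 0]},
    {"translation": [-0.27, 0.9, 0], "twist": [0, 0, 0]},
    {"translation": [-0.29, 1, 0], "twist": [0, 0, 0]}
  ]
}}

```text
t: 11.2
ee_pos: [514.7, 198.8, 364.7]
orientation: [3.142, 0.001, -0.0]
ft_force: [0.5, -0.2, -1.3]
width: 24.3
```

{"method": "send_rows", "body": {
  "commands": [
    {"translation": [-0.03, 0.1, 0], "twist": [0, 0, 0]},
    {"translation": [-0.06, 0.2, 0], "twist": [0, 0, 0]},
    {"translation": [-0.09, 0.3, 0], "twist": [0, 0, 0]},
    {"translation": [-0.12, 0.4, 0], "twist": [0, 0, 0]},
    {"translation": [-0.15, 0.5, 0], "twist": [0, 0, 0]},
    {"translation": [-0.18, 0.6, 0], "twist": [0, 0, 0]},
    {"translation": [-0.21, 0.7, 0], "twist": [0, 0, 0]},
    {"translation": [-0.24, 0.8, 0], "twist": [0, 0, 0]},
    {"translation": [-0.27, 0.9, 0], "twist": [0, 0, 0]},
    {"translation": [-0.29, 1, 0], "twist": [0, 0, 0]}
  ]
}}

```text
t: 12.2
ee_pos: [485.7, 298.8, 364.6]
orientation: [3.142, 0.001, -0.0]
ft_force: [0.4, 0.5, -0.5]
width: 24.2
```

{"method": "send_rows", "body": {
  "commands": [
    {"translation": [-0.03, 0.12, 0], "twist": [0, 0, 0]},
    {"translation": [-0.06, 0.24, 0], "twist": [0, 0, 0]},
    {"translation": [-0.09, 0.36, 0], "twist": [0, 0, 0]},
    {"translation": [-0.12, 0.48, 0], "twist": [0, 0, 0]},
    {"translation": [-0.15, 0.6, 0], "twist": [0, 0, 0]},
    {"translation": [-0.18, 0.72, 0], "twist": [0, 0, 0]},
    {"translation": [-0.21, 0.82, 0], "twist": [0, 0, 0]},
    {"translation": [-0.24, 0.9, 0], "twist": [0, 0, 0]},
    {"translation": [-0.27, 0.96, 0], "twist": [0, 0, 0]},
    {"translation": [-0.29, 1, 0], "twist": [0, 0, 0]}
  ]
}}

```text
t: 13.2
ee_pos: [456.7, 398.5, 364.6]
orientation: [3.141, 0.001, -0.0]
ft_force: [0.5, -1.4, -0.6]
width: 24.5
```

Run:
```python
from h import *
o=ctrl.get_obs();print(o['t'],o['ee_pos'],o['width'])
d=snap('wrist');s=snap('side')
cv2.imwrite('pics/w2.png',np.hstack([cv2.resize(d['img'],(400,250)),cv2.resize(s['img'],(400,250))])[:,:,::-1])
c=np.array([471,328.5]);u=np.array([-.19,.982]);v=np.array([.982,.19])
for q in((75,130),(75,-130),(-75,130)):print(q,proj(d,[*(c+v*q[0]+u*q[1]),10])/1.6)
```

```text
13.2 [456.71905686 398.49216947 364.6110133 ] 24.464189998414188
(75, 130) [154.82263555  73.85681778]
(75, -130) [320.85223323  40.42851999]
(-75, 130) [175.66114449 159.64872792]
```

View pics/w2.png

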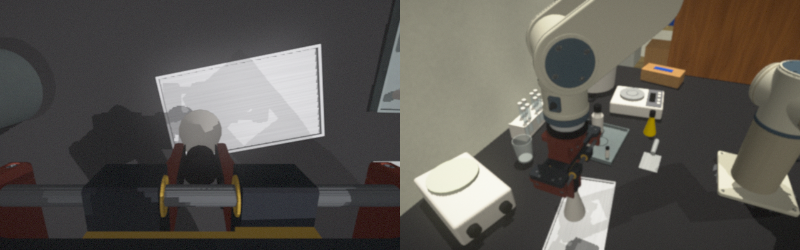

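The flask hangs upright in the jaws, and the tray corners in the wrist half at (157,78) and (321,44) agree within a few mm. Setting it down.

{"method": "send_rows", "body": {
  "commands": [
    {"translation": [0, 0, -0.14], "twist": [0, 0, 0]},
    {"translation": [0, 0, -0.3], "twist": [0, 0, 0]},
    {"translation": [0, 0, -0.46], "twist": [0, 0, 0]},
    {"translation": [0, 0, -0.62], "twist": [0, 0, 0]},
    {"translation": [0, 0, -0.76], "twist": [0, 0, 0]},
    {"translation": [0, 0, -0.87], "twist": [0, 0, 0]},
    {"translation": [0, 0, -0.94], "twist": [0, 0, 0]},
    {"translation": [0, 0, -0.97], "twist": [0, 0, 0]},
    {"translation": [0, 0, -0.99], "twist": [0, 0, 0]},
    {"translation": [0, 0, -0.995], "twist": [0, 0, 0]}
  ]
}}

```text
t: 14.3
ee_pos: [457.2, 398.2, 265.4]
orientation: [-3.141, -0.001, -0.001]
ft_force: [-0.5, -0.2, -1.9]
width: 24.4
```

{"method": "send_rows", "body": {
  "commands": [
    {"translation": [0, 0, 0], "twist": [0, 0, 0]},
    {"translation": [0, 0, 0], "twist": [0, 0, 0]},
    {"translation": [0, 0, 0], "twist": [0, 0, 0]},
    {"translation": [0, 0, 0], "twist": [0, 0, 0]},
    {"translation": [0, 0, 0], "twist": [0, 0, 0]},
    {"translation": [0, 0, 0], "twist": [0, 0, 0]},
    {"translation": [0, 0, 0.15], "twist": [0, 0, 0]},
    {"translation": [0, 0, 0.4], "twist": [0, 0, 0]},
    {"translation": [0, 0, 0.7], "twist": [0, 0, 0]},
    {"translation": [0, 0, 0.995], "twist": [0, 0, 0]}
  ],
  "grip": -0.2
}}

```text
t: 15.3
ee_pos: [457.0, 398.0, 366.7]
orientation: [-3.141, -0.0, -0.0]
ft_force: [0.4, 0.3, 0.6]
width: 52.8
```

Run:
```python
from h import *
d=snap('wrist');s=snap('side')
cv2.imwrite('pics/w3.png',np.hstack([cv2.resize(d['img'],(400,250)),cv2.resize(s['img'],(400,250))])[:,:,::-1])
```

```text
(no output)
```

View pics/w3.png

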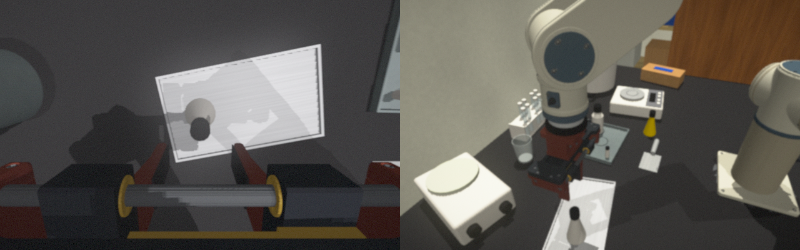

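The flask stands upright in the side tray at wrist (200,120). Next is the square bottle.

{"method": "send_rows", "body": {
  "commands": [
    {"translation": [0.03, -0.08, 0], "twist": [0, 0, 0]},
    {"translation": [0.06, -0.17, 0], "twist": [0, 0, 0]},
    {"translation": [0.1, -0.26, 0], "twist": [0, 0, 0]},
    {"translation": [0.13, -0.34, 0], "twist": [0, 0, 0]},
    {"translation": [0.16, -0.43, 0], "twist": [0, 0, 0]},
    {"translation": [0.19, -0.51, 0], "twist": [0, 0, 0]},
    {"translation": [0.22, -0.6, 0], "twist": [0, 0, 0]},
    {"translation": [0.26, -0.68, 0], "twist": [0, 0, 0]},
    {"translation": [0.29, -0.77, 0], "twist": [0, 0, 0]},
    {"translation": [0.32, -0.85, 0], "twist": [0, 0, 0]}
  ]
}}

```text
t: 16.4
ee_pos: [489.3, 312.3, 364.7]
orientation: [-3.142, -0.0, -0.0]
ft_force: [-0.2, -0.3, -1.1]
width: 52.7
```

{"method": "send_rows", "body": {
  "commands": [
    {"translation": [0.03, -0.08, 0], "twist": [0, 0, 0]},
    {"translation": [0.06, -0.17, 0], "twist": [0, 0, 0]},
    {"translation": [0.1, -0.26, 0], "twist": [0, 0, 0]},
    {"translation": [0.13, -0.34, 0], "twist": [0, 0, 0]},
    {"translation": [0.16, -0.43, 0], "twist": [0, 0, 0]},
    {"translation": [0.19, -0.51, 0], "twist": [0, 0, 0]},
    {"translation": [0.22, -0.6, 0], "twist": [0, 0, 0]},
    {"translation": [0.26, -0.68, 0], "twist": [0, 0, 0]},
    {"translation": [0.29, -0.77, 0], "twist": [0, 0, 0]},
    {"translation": [0.32, -0.85, 0], "twist": [0, 0, 0]}
  ]
}}

```text
t: 17.4
ee_pos: [521.3, 227.3, 364.7]
orientation: [3.142, 0.0, 0.0]
ft_force: [-0.2, 0.4, -0.7]
width: 52.8
```

{"method": "send_rows", "body": {
  "commands": [
    {"translation": [0.03, -0.08, 0], "twist": [0, 0, 0]},
    {"translation": [0.06, -0.17, 0], "twist": [0, 0, 0]},
    {"translation": [0.1, -0.26, 0], "twist": [0, 0, 0]},
    {"translation": [0.13, -0.34, 0], "twist": [0, 0, 0]},
    {"translation": [0.16, -0.43, 0], "twist": [0, 0, 0]},
    {"translation": [0.19, -0.51, 0], "twist": [0, 0, 0]},
    {"translation": [0.22, -0.6, 0], "twist": [0, 0, 0]},
    {"translation": [0.26, -0.68, 0], "twist": [0, 0, 0]},
    {"translation": [0.29, -0.77, 0], "twist": [0, 0, 0]},
    {"translation": [0.32, -0.85, 0], "twist": [0, 0, 0]}
  ]
}}

```text
t: 18.4
ee_pos: [553.3, 142.3, 364.7]
orientation: [-3.142, -0.0, 0.0]
ft_force: [-0.0, 0.4, 0.7]
width: 53.0
```

{"method": "send_rows", "body": {
  "commands": [
    {"translation": [0.04, -0.12, 0], "twist": [0, 0, 0]},
    {"translation": [0.08, -0.24, 0], "twist": [0, 0, 0]},
    {"translation": [0.12, -0.36, 0], "twist": [0, 0, 0]},
    {"translation": [0.16, -0.46, 0], "twist": [0, 0, 0]},
    {"translation": [0.2, -0.56, 0], "twist": [0, 0, 0]},
    {"translation": [0.24, -0.66, 0], "twist": [0, 0, 0]},
    {"translation": [0.27, -0.75, 0], "twist": [0, 0, 0]},
    {"translation": [0.3, -0.82, 0], "twist": [0, 0, 0]},
    {"translation": [0.315, -0.86, 0], "twist": [0, 0, 0]},
    {"translation": [0.315, -0.86, 0], "twist": [0, 0, 0]}
  ]
}}

```text
t: 19.4
ee_pos: [584.7, 56.6, 364.6]
orientation: [-3.142, 0.0, -0.0]
ft_force: [0.4, 0.5, -0.3]
width: 52.6
```

Run:
```python
from h import *
o=ctrl.get_obs();print(o['t'],o['ee_pos'],o['width'])
d=snap('wrist','w4.png')
for n,p in dict(round=(583,-62.5,129),square=(584.5,57,116)).items():print(n,proj(d,p))
```

```text
19.4 [584.70066343  56.58342281 364.61625169] 52.5776227358216
round [493.01412187 218.29908022]
square [319.92448051 210.81958371]
```

View pics/w4.png

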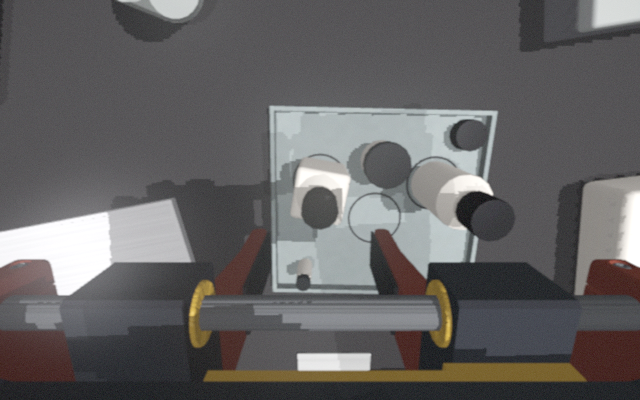

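The square cap's top disc at (320,209) matches the prediction (320,211), and the empty ring is at (375,217). Gripping.

{"method": "send_rows", "body": {
  "commands": [
    {"translation": [0, 0, -0.14], "twist": [0, 0, 0]},
    {"translation": [0, 0, -0.28], "twist": [0, 0, 0]},
    {"translation": [0, 0, -0.42], "twist": [0, 0, 0]},
    {"translation": [0, 0, -0.56], "twist": [0, 0, 0]},
    {"translation": [0, 0, -0.68], "twist": [0, 0, 0]},
    {"translation": [0, 0, -0.8], "twist": [0, 0, 0]},
    {"translation": [0, 0, -0.9], "twist": [0, 0, 0]},
    {"translation": [0, 0, -0.97], "twist": [0, 0, 0]},
    {"translation": [0, 0, -0.97], "twist": [0, 0, 0]},
    {"translation": [0, 0, -0.97], "twist": [0, 0, 0]}
  ]
}}

```text
t: 20.45
ee_pos: [584.7, 57.0, 267.8]
orientation: [-3.142, -0.0, -0.0]
ft_force: [0.0, -0.2, -0.4]
width: 52.9
```

{"method": "send_rows", "body": {
  "commands": [
    {"translation": [0, 0, 0], "twist": [0, 0, 0]},
    {"translation": [0, 0, 0], "twist": [0, 0, 0]},
    {"translation": [0, 0, 0], "twist": [0, 0, 0]},
    {"translation": [0, 0, 0], "twist": [0, 0, 0]},
    {"translation": [0, 0, 0], "twist": [0, 0, 0]},
    {"translation": [0, 0, 0], "twist": [0, 0, 0]},
    {"translation": [0, 0, 0], "twist": [0, 0, 0]},
    {"translation": [0, 0, 0], "twist": [0, 0, 0]},
    {"translation": [0, 0, 0], "twist": [0, 0, 0]},
    {"translation": [0, 0, 0], "twist": [0, 0, 0]}
  ],
  "grip": 1
}}

```text
t: 21.45
ee_pos: [584.7, 57.1, 268.0]
orientation: [-3.141, -0.0, -0.001]
ft_force: [-1.1, 0.5, 6.0]
width: 27.6
```

Run:
```python
from h import *
d=load('wrist');print('jar',onz(d,387,162,46),'ring',onz(d,375,217.5,4))
```

```text
jar [609.74762511  -4.24660646  46.        ] ring [542.75498687  -2.90430534   4.        ]
```

{"method": "send_rows", "body": {
  "commands": [
    {"translation": [0, 0, 0.15], "twist": [0, 0, 0]},
    {"translation": [0, 0, 0.35], "twist": [0, 0, 0]},
    {"translation": [0, 0, 0.55], "twist": [0, 0, 0]},
    {"translation": [-0.03, 0.08, 0.75], "twist": [0, 0, 0]},
    {"translation": [-0.08, 0.2, 0.9], "twist": [0, 0, 0]},
    {"translation": [-0.14, 0.33, 1], "twist": [0, 0, 0]},
    {"translation": [-0.2, 0.47, 1], "twist": [0, 0, 0]},
    {"translation": [-0.26, 0.61, 1], "twist": [0, 0, 0]},
    {"translation": [-0.32, 0.75, 1], "twist": [0, 0, 0]},
    {"translation": [-0.38, 0.9, 1], "twist": [0, 0, 0]}
  ]
}}

```text
t: 22.45
ee_pos: [545.6, 148.3, 366.8]
orientation: [3.141, 0.001, -0.003]
ft_force: [0.1, -0.4, -1.7]
width: 27.4
```

{"method": "send_rows", "body": {
  "commands": [
    {"translation": [-0.04, 0.09, 0], "twist": [0, 0, 0]},
    {"translation": [-0.08, 0.18, 0], "twist": [0, 0, 0]},
    {"translation": [-0.11, 0.27, 0], "twist": [0, 0, 0]},
    {"translation": [-0.15, 0.36, 0], "twist": [0, 0, 0]},
    {"translation": [-0.19, 0.45, 0], "twist": [0, 0, 0]},
    {"translation": [-0.23, 0.54, 0], "twist": [0, 0, 0]},
    {"translation": [-0.27, 0.63, 0], "twist": [0, 0, 0]},
    {"translation": [-0.3, 0.72, 0], "twist": [0, 0, 0]},
    {"translation": [-0.34, 0.81, 0], "twist": [0, 0, 0]},
    {"translation": [-0.38, 0.9, 0], "twist": [0, 0, 0]}
  ]
}}

```text
t: 23.45
ee_pos: [508.2, 237.8, 367.7]
orientation: [3.142, 0.001, -0.0]
ft_force: [0.9, -0.2, -1.7]
width: 27.2
```

{"method": "send_rows", "body": {
  "commands": [
    {"translation": [-0.05, 0.12, 0], "twist": [0, 0, 0]},
    {"translation": [-0.1, 0.24, 0], "twist": [0, 0, 0]},
    {"translation": [-0.15, 0.36, 0], "twist": [0, 0, 0]},
    {"translation": [-0.2, 0.48, 0], "twist": [0, 0, 0]},
    {"translation": [-0.25, 0.59, 0], "twist": [0, 0, 0]},
    {"translation": [-0.29, 0.69, 0], "twist": [0, 0, 0]},
    {"translation": [-0.33, 0.78, 0], "twist": [0, 0, 0]},
    {"translation": [-0.36, 0.85, 0], "twist": [0, 0, 0]},
    {"translation": [-0.38, 0.9, 0], "twist": [0, 0, 0]},
    {"translation": [-0.38, 0.9, 0], "twist": [0, 0, 0]}
  ]
}}

```text
t: 24.45
ee_pos: [470.3, 327.6, 367.6]
orientation: [-3.142, -0.001, -0.0]
ft_force: [0.3, -0.4, -0.8]
width: 27.5
```

{"method": "send_rows", "body": {
  "commands": [
    {"translation": [0, 0, -0.14], "twist": [0, 0, 0]},
    {"translation": [0, 0, -0.3], "twist": [0, 0, 0]},
    {"translation": [0, 0, -0.46], "twist": [0, 0, 0]},
    {"translation": [0, 0, -0.62], "twist": [0, 0, 0]},
    {"translation": [0, 0, -0.76], "twist": [0, 0, 0]},
    {"translation": [0, 0, -0.87], "twist": [0, 0, 0]},
    {"translation": [0, 0, -0.94], "twist": [0, 0, 0]},
    {"translation": [0, 0, -0.97], "twist": [0, 0, 0]},
    {"translation": [0, 0, -0.99], "twist": [0, 0, 0]},
    {"translation": [0, 0, -0.995], "twist": [0, 0, 0]}
  ]
}}

```text
t: 25.45
ee_pos: [470.7, 327.1, 268.4]
orientation: [-3.141, -0.001, -0.001]
ft_force: [-0.2, -0.2, -0.8]
width: 27.3
```

{"method": "send_rows", "body": {
  "commands": [
    {"translation": [0, 0, 0], "twist": [0, 0, 0]},
    {"translation": [0, 0, 0], "twist": [0, 0, 0]},
    {"translation": [0, 0, 0], "twist": [0, 0, 0]},
    {"translation": [0, 0, 0], "twist": [0, 0, 0]},
    {"translation": [0, 0, 0], "twist": [0, 0, 0]},
    {"translation": [0, 0, 0], "twist": [0, 0, 0]},
    {"translation": [0, 0, 0.15], "twist": [0, 0, 0]},
    {"translation": [0, 0, 0.4], "twist": [0, 0, 0]},
    {"translation": [0, 0, 0.7], "twist": [0, 0, 0]},
    {"translation": [0, 0, 0.995], "twist": [0, 0, 0]}
  ],
  "grip": -0.2
}}

```text
t: 26.45
ee_pos: [470.4, 327.0, 369.7]
orientation: [-3.141, -0.001, -0.0]
ft_force: [0.0, 0.2, -0.4]
width: 52.5
```

Run:
```python
from h import *
d=snap('wrist');s=snap('scene')
cv2.imwrite('pics/w5.png',np.hstack([cv2.resize(d['img'],(400,250)),cv2.resize(s['img'][100:350,220:620],(400,250))])[:,:,::-1])
```

```text
(no output)
```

View pics/w5.png

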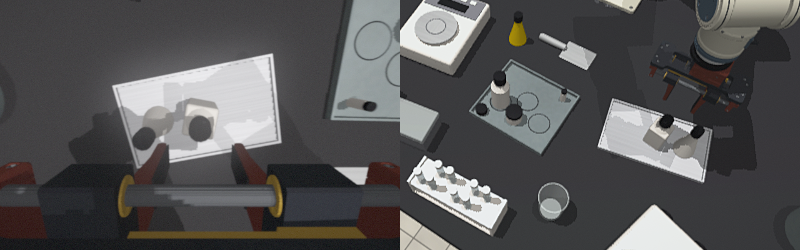

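Both bottles stand upright in the tray: flask at wrist (152,125), square (200,120). Next is the round bottle.

{"method": "send_rows", "body": {
  "commands": [
    {"translation": [0.03, -0.1, 0], "twist": [0, 0, 0]},
    {"translation": [0.06, -0.2, 0], "twist": [0, 0, 0]},
    {"translation": [0.09, -0.3, 0], "twist": [0, 0, 0]},
    {"translation": [0.11, -0.39, 0], "twist": [0, 0, 0]},
    {"translation": [0.14, -0.49, 0], "twist": [0, 0, 0]},
    {"translation": [0.17, -0.58, 0], "twist": [0, 0, 0]},
    {"translation": [0.2, -0.68, 0], "twist": [0, 0, 0]},
    {"translation": [0.23, -0.78, 0], "twist": [0, 0, 0]},
    {"translation": [0.25, -0.87, 0], "twist": [0, 0, 0]},
    {"translation": [0.28, -0.97, 0], "twist": [0, 0, 0]}
  ]
}}

```text
t: 27.55
ee_pos: [498.7, 229.3, 367.7]
orientation: [-3.142, -0.001, 0.0]
ft_force: [0.5, -0.4, -0.8]
width: 52.6
```

{"method": "send_rows", "body": {
  "commands": [
    {"translation": [0.03, -0.1, 0], "twist": [0, 0, 0]},
    {"translation": [0.06, -0.2, 0], "twist": [0, 0, 0]},
    {"translation": [0.09, -0.3, 0], "twist": [0, 0, 0]},
    {"translation": [0.11, -0.39, 0], "twist": [0, 0, 0]},
    {"translation": [0.14, -0.49, 0], "twist": [0, 0, 0]},
    {"translation": [0.17, -0.58, 0], "twist": [0, 0, 0]},
    {"translation": [0.2, -0.68, 0], "twist": [0, 0, 0]},
    {"translation": [0.23, -0.78, 0], "twist": [0, 0, 0]},
    {"translation": [0.25, -0.87, 0], "twist": [0, 0, 0]},
    {"translation": [0.28, -0.97, 0], "twist": [0, 0, 0]}
  ]
}}

```text
t: 28.55
ee_pos: [526.7, 132.3, 367.7]
orientation: [-3.142, -0.001, 0.0]
ft_force: [0.4, -0.4, 0.3]
width: 52.5
```

{"method": "send_rows", "body": {
  "commands": [
    {"translation": [0.03, -0.1, 0], "twist": [0, 0, 0]},
    {"translation": [0.06, -0.2, 0], "twist": [0, 0, 0]},
    {"translation": [0.09, -0.3, 0], "twist": [0, 0, 0]},
    {"translation": [0.11, -0.39, 0], "twist": [0, 0, 0]},
    {"translation": [0.14, -0.49, 0], "twist": [0, 0, 0]},
    {"translation": [0.17, -0.58, 0], "twist": [0, 0, 0]},
    {"translation": [0.2, -0.68, 0], "twist": [0, 0, 0]},
    {"translation": [0.23, -0.78, 0], "twist": [0, 0, 0]},
    {"translation": [0.25, -0.87, 0], "twist": [0, 0, 0]},
    {"translation": [0.28, -0.97, 0], "twist": [0, 0, 0]}
  ]
}}

```text
t: 29.55
ee_pos: [554.7, 35.3, 367.6]
orientation: [-3.142, -0.001, 0.0]
ft_force: [0.6, 0.8, 0.1]
width: 52.5
```

{"method": "send_rows", "body": {
  "commands": [
    {"translation": [0.04, -0.13, 0], "twist": [0, 0, 0]},
    {"translation": [0.08, -0.26, 0], "twist": [0, 0, 0]},
    {"translation": [0.11, -0.39, 0], "twist": [0, 0, 0]},
    {"translation": [0.15, -0.52, 0], "twist": [0, 0, 0]},
    {"translation": [0.19, -0.65, 0], "twist": [0, 0, 0]},
    {"translation": [0.22, -0.76, 0], "twist": [0, 0, 0]},
    {"translation": [0.25, -0.86, 0], "twist": [0, 0, 0]},
    {"translation": [0.27, -0.94, 0], "twist": [0, 0, 0]},
    {"translation": [0.285, -0.985, 0], "twist": [0, 0, 0]},
    {"translation": [0.285, -0.985, 0], "twist": [0, 0, 0]}
  ]
}}

```text
t: 30.55
ee_pos: [583.2, -62.9, 367.7]
orientation: [-3.142, 0.0, -0.0]
ft_force: [1.1, 0.9, -0.2]
width: 52.6
```

{"method": "send_rows", "body": {
  "commands": [
    {"translation": [0, 0, -0.14], "twist": [0, 0, 0]},
    {"translation": [0, 0, -0.28], "twist": [0, 0, 0]},
    {"translation": [0, 0, -0.42], "twist": [0, 0, 0]},
    {"translation": [0, 0, -0.56], "twist": [0, 0, 0]},
    {"translation": [0, 0, -0.68], "twist": [0, 0, 0]},
    {"translation": [0, 0, -0.78], "twist": [0, 0, 0]},
    {"translation": [0, 0, -0.85], "twist": [0, 0, 0]},
    {"translation": [0, 0, -0.88], "twist": [0, 0, 0]},
    {"translation": [0, 0, -0.88], "twist": [0, 0, 0]},
    {"translation": [0, 0, -0.88], "twist": [0, 0, 0]}
  ]
}}

```text
t: 31.55
ee_pos: [583.3, -62.5, 280.1]
orientation: [3.142, 0.0, 0.001]
ft_force: [0.2, -0.1, 0.3]
width: 52.6
```

{"method": "send_rows", "body": {
  "commands": [
    {"translation": [0, 0, 0], "twist": [0, 0, 0]},
    {"translation": [0, 0, 0], "twist": [0, 0, 0]},
    {"translation": [0, 0, 0], "twist": [0, 0, 0]},
    {"translation": [0, 0, 0], "twist": [0, 0, 0]},
    {"translation": [0, 0, 0], "twist": [0, 0, 0]},
    {"translation": [0, 0, 0], "twist": [0, 0, 0]},
    {"translation": [0, 0, 0], "twist": [0, 0, 0]},
    {"translation": [0, 0, 0], "twist": [0, 0, 0]},
    {"translation": [0, 0, 0], "twist": [0, 0, 0]},
    {"translation": [0, 0, 0], "twist": [0, 0, 0]}
  ],
  "grip": 1
}}

```text
t: 32.55
ee_pos: [583.2, -62.5, 280.0]
orientation: [3.141, 0.0, 0.001]
ft_force: [-0.3, -0.0, 5.3]
width: 30.9
```

{"method": "send_rows", "body": {
  "commands": [
    {"translation": [0, 0, 0.15], "twist": [0, 0, 0]},
    {"translation": [0, 0, 0.35], "twist": [0, 0, 0]},
    {"translation": [0, 0, 0.55], "twist": [0, 0, 0]},
    {"translation": [-0.02, 0.07, 0.75], "twist": [0, 0, 0]},
    {"translation": [-0.05, 0.17, 0.9], "twist": [0, 0, 0]},
    {"translation": [-0.09, 0.29, 1], "twist": [0, 0, 0]},
    {"translation": [-0.13, 0.42, 1], "twist": [0, 0, 0]},
    {"translation": [-0.17, 0.54, 1], "twist": [0, 0, 0]},
    {"translation": [-0.21, 0.67, 1], "twist": [0, 0, 0]},
    {"translation": [-0.25, 0.8, 1], "twist": [0, 0, 0]}
  ]
}}

```text
t: 33.55
ee_pos: [557.3, 18.8, 378.8]
orientation: [-3.142, -0.001, 0.003]
ft_force: [-0.3, 1.0, -2.2]
width: 30.4
```

{"method": "send_rows", "body": {
  "commands": [
    {"translation": [-0.02, 0.08, 0], "twist": [0, 0, 0]},
    {"translation": [-0.05, 0.16, 0], "twist": [0, 0, 0]},
    {"translation": [-0.07, 0.24, 0], "twist": [0, 0, 0]},
    {"translation": [-0.1, 0.32, 0], "twist": [0, 0, 0]},
    {"translation": [-0.12, 0.4, 0], "twist": [0, 0, 0]},
    {"translation": [-0.15, 0.48, 0], "twist": [0, 0, 0]},
    {"translation": [-0.17, 0.56, 0], "twist": [0, 0, 0]},
    {"translation": [-0.2, 0.64, 0], "twist": [0, 0, 0]},
    {"translation": [-0.22, 0.72, 0], "twist": [0, 0, 0]},
    {"translation": [-0.25, 0.8, 0], "twist": [0, 0, 0]}
  ]
}}

```text
t: 34.55
ee_pos: [532.9, 98.2, 379.7]
orientation: [-3.142, -0.0, -0.0]
ft_force: [-0.4, -0.3, -1.4]
width: 30.8
```

{"method": "send_rows", "body": {
  "commands": [
    {"translation": [-0.02, 0.08, 0], "twist": [0, 0, 0]},
    {"translation": [-0.05, 0.16, 0], "twist": [0, 0, 0]},
    {"translation": [-0.07, 0.24, 0], "twist": [0, 0, 0]},
    {"translation": [-0.1, 0.32, 0], "twist": [0, 0, 0]},
    {"translation": [-0.12, 0.4, 0], "twist": [0, 0, 0]},
    {"translation": [-0.15, 0.48, 0], "twist": [0, 0, 0]},
    {"translation": [-0.17, 0.56, 0], "twist": [0, 0, 0]},
    {"translation": [-0.2, 0.64, 0], "twist": [0, 0, 0]},
    {"translation": [-0.22, 0.72, 0], "twist": [0, 0, 0]},
    {"translation": [-0.25, 0.8, 0], "twist": [0, 0, 0]}
  ]
}}

```text
t: 35.55
ee_pos: [507.9, 178.2, 379.7]
orientation: [-3.142, -0.0, -0.0]
ft_force: [-0.7, 0.1, -1.6]
width: 30.4
```

{"method": "send_rows", "body": {
  "commands": [
    {"translation": [-0.03, 0.1, 0], "twist": [0, 0, 0]},
    {"translation": [-0.06, 0.2, 0], "twist": [0, 0, 0]},
    {"translation": [-0.09, 0.3, 0], "twist": [0, 0, 0]},
    {"translation": [-0.13, 0.42, 0], "twist": [0, 0, 0]},
    {"translation": [-0.16, 0.52, 0], "twist": [0, 0, 0]},
    {"translation": [-0.19, 0.61, 0], "twist": [0, 0, 0]},
    {"translation": [-0.21, 0.69, 0], "twist": [0, 0, 0]},
    {"translation": [-0.23, 0.75, 0], "twist": [0, 0, 0]},
    {"translation": [-0.25, 0.795, 0], "twist": [0, 0, 0]},
    {"translation": [-0.25, 0.795, 0], "twist": [0, 0, 0]}
  ]
}}

```text
t: 36.55
ee_pos: [482.8, 257.4, 379.7]
orientation: [3.142, 0.001, -0.0]
ft_force: [0.5, -0.5, -2.8]
width: 30.5
```

{"method": "send_rows", "body": {
  "commands": [
    {"translation": [0, 0, -0.14], "twist": [0, 0, 0]},
    {"translation": [0, 0, -0.3], "twist": [0, 0, 0]},
    {"translation": [0, 0, -0.46], "twist": [0, 0, 0]},
    {"translation": [0, 0, -0.62], "twist": [0, 0, 0]},
    {"translation": [0, 0, -0.76], "twist": [0, 0, 0]},
    {"translation": [0, 0, -0.87], "twist": [0, 0, 0]},
    {"translation": [0, 0, -0.94], "twist": [0, 0, 0]},
    {"translation": [0, 0, -0.97], "twist": [0, 0, 0]},
    {"translation": [0, 0, -0.99], "twist": [0, 0, 0]},
    {"translation": [0, 0, -0.995], "twist": [0, 0, 0]}
  ]
}}

```text
t: 37.55
ee_pos: [483.2, 257.1, 280.4]
orientation: [-3.141, -0.0, -0.001]
ft_force: [-0.1, 0.2, -1.5]
width: 30.5
```

{"method": "send_rows", "body": {
  "commands": [
    {"translation": [0, 0, 0], "twist": [0, 0, 0]},
    {"translation": [0, 0, 0], "twist": [0, 0, 0]},
    {"translation": [0, 0, 0], "twist": [0, 0, 0]},
    {"translation": [0, 0, 0], "twist": [0, 0, 0]},
    {"translation": [0, 0, 0], "twist": [0, 0, 0]},
    {"translation": [0, 0, 0], "twist": [0, 0, 0]},
    {"translation": [0, 0, 0.15], "twist": [0, 0, 0]},
    {"translation": [0, 0, 0.4], "twist": [0, 0, 0]},
    {"translation": [0, 0, 0.7], "twist": [0, 0, 0]},
    {"translation": [0, 0, 0.995], "twist": [0, 0, 0]}
  ],
  "grip": -0.2
}}

```text
t: 38.55
ee_pos: [482.9, 256.9, 380.5]
orientation: [3.141, 0.0, -0.001]
ft_force: [-0.6, 0.4, -0.1]
width: 53.0
```

Run:
```python
from h import *
d=snap('wrist');s=snap('scene')
cv2.imwrite('pics/w6.png',np.hstack([cv2.resize(d['img'],(400,250)),cv2.resize(s['img'][100:350,220:620],(400,250))])[:,:,::-1])
```

```text
(no output)
```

View pics/w6.png

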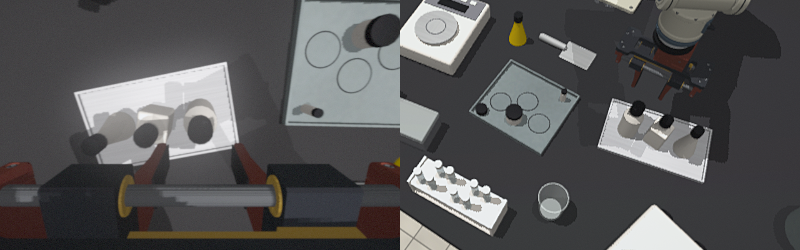

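All three vessels stand upright in the side tray. Moving above the jar.

{"method": "send_rows", "body": {
  "commands": [
    {"translation": [0.04, -0.09, 0], "twist": [0, 0, 0]},
    {"translation": [0.08, -0.17, 0], "twist": [0, 0, 0]},
    {"translation": [0.12, -0.26, 0], "twist": [0, 0, 0]},
    {"translation": [0.17, -0.35, 0], "twist": [0, 0, 0]},
    {"translation": [0.21, -0.44, 0], "twist": [0, 0, 0]},
    {"translation": [0.25, -0.52, 0], "twist": [0, 0, 0]},
    {"translation": [0.29, -0.61, 0], "twist": [0, 0, 0]},
    {"translation": [0.33, -0.7, 0], "twist": [0, 0, 0]},
    {"translation": [0.37, -0.78, 0], "twist": [0, 0, 0]},
    {"translation": [0.42, -0.87, 0], "twist": [0, 0, 0]}
  ],
  "grip": -0.6
}}

```text
t: 39.65
ee_pos: [525.3, 169.4, 379.7]
orientation: [-3.142, -0.001, -0.0]
ft_force: [0.1, 0.6, 1.0]
width: 70.2
```

{"method": "send_rows", "body": {
  "commands": [
    {"translation": [0.04, -0.09, 0], "twist": [0, 0, 0]},
    {"translation": [0.08, -0.17, 0], "twist": [0, 0, 0]},
    {"translation": [0.12, -0.26, 0], "twist": [0, 0, 0]},
    {"translation": [0.17, -0.35, 0], "twist": [0, 0, 0]},
    {"translation": [0.21, -0.44, 0], "twist": [0, 0, 0]},
    {"translation": [0.25, -0.52, 0], "twist": [0, 0, 0]},
    {"translation": [0.29, -0.61, 0], "twist": [0, 0, 0]},
    {"translation": [0.33, -0.7, 0], "twist": [0, 0, 0]},
    {"translation": [0.37, -0.78, 0], "twist": [0, 0, 0]},
    {"translation": [0.42, -0.87, 0], "twist": [0, 0, 0]}
  ]
}}

```text
t: 40.65
ee_pos: [567.3, 82.4, 379.7]
orientation: [-3.142, -0.001, 0.0]
ft_force: [-0.2, -0.5, -0.5]
width: 70.6
```

{"method": "send_rows", "body": {
  "commands": [
    {"translation": [0.05, -0.11, -0.1], "twist": [0, 0, 0]},
    {"translation": [0.1, -0.22, -0.2], "twist": [0, 0, 0]},
    {"translation": [0.15, -0.33, -0.3], "twist": [0, 0, 0]},
    {"translation": [0.2, -0.44, -0.4], "twist": [0, 0, 0]},
    {"translation": [0.25, -0.55, -0.5], "twist": [0, 0, 0]},
    {"translation": [0.3, -0.65, -0.6], "twist": [0, 0, 0]},
    {"translation": [0.35, -0.74, -0.7], "twist": [0, 0, 0]},
    {"translation": [0.39, -0.82, -0.78], "twist": [0, 0, 0]},
    {"translation": [0.41, -0.87, -0.82], "twist": [0, 0, 0]},
    {"translation": [0.41, -0.87, -0.82], "twist": [0, 0, 0]}
  ]
}}

```text
t: 41.65
ee_pos: [608.1, -4.6, 297.0]
orientation: [-3.142, 0.001, 0.001]
ft_force: [0.6, -0.3, -0.6]
width: 70.5
```

Run:
```python
from h import *
o=ctrl.get_obs();print(o['t'],o['ee_pos'],o['width'])
d=snap('wrist','w7.png')
print(proj(d,(608,-4,46)))
```

```text
41.65 [608.10919744  -4.58540161 296.97217044] 70.50437803670955
[319.71298179 209.47831739]
```

View pics/w7.png

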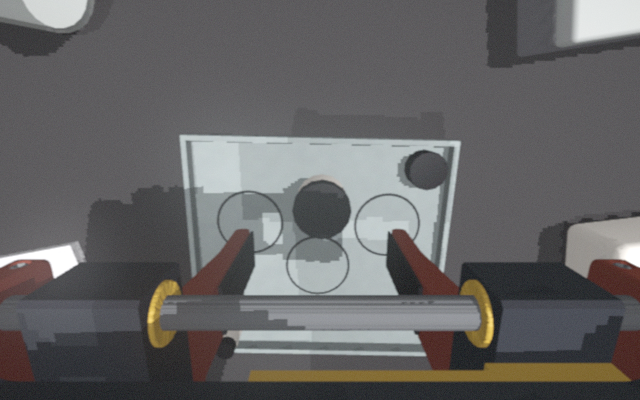

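The lid is centred at (322,210), within 2 px of the prediction. Gripping the jar.

{"method": "send_rows", "body": {
  "commands": [
    {"translation": [0, -0.01, -0.14], "twist": [0, 0, 0]},
    {"translation": [0, -0.01, -0.28], "twist": [0, 0, 0]},
    {"translation": [0, -0.01, -0.42], "twist": [0, 0, 0]},
    {"translation": [0, -0.01, -0.56], "twist": [0, 0, 0]},
    {"translation": [0, -0.01, -0.68], "twist": [0, 0, 0]},
    {"translation": [0, -0.01, -0.8], "twist": [0, 0, 0]},
    {"translation": [0, -0.01, -0.9], "twist": [0, 0, 0]},
    {"translation": [0, -0.01, -0.96], "twist": [0, 0, 0]},
    {"translation": [0, -0.01, -0.99], "twist": [0, 0, 0]},
    {"translation": [0, -0.01, -0.99], "twist": [0, 0, 0]}
  ]
}}

```text
t: 42.7
ee_pos: [608.0, -5.0, 198.4]
orientation: [-3.142, -0.0, 0.0]
ft_force: [-0.8, 0.7, 0.3]
width: 70.1
```

{"method": "send_rows", "body": {
  "commands": [
    {"translation": [0, 0, 0], "twist": [0, 0, 0]},
    {"translation": [0, 0, 0], "twist": [0, 0, 0]},
    {"translation": [0, 0, 0], "twist": [0, 0, 0]},
    {"translation": [0, 0, 0], "twist": [0, 0, 0]},
    {"translation": [0, 0, 0], "twist": [0, 0, 0]},
    {"translation": [0, 0, 0], "twist": [0, 0, 0]},
    {"translation": [0, 0, 0], "twist": [0, 0, 0]},
    {"translation": [0, 0, 0], "twist": [0, 0, 0]},
    {"translation": [0, 0, 0], "twist": [0, 0, 0]},
    {"translation": [0, 0, 0], "twist": [0, 0, 0]}
  ],
  "grip": 1
}}

```text
t: 43.7
ee_pos: [608.2, -5.0, 199.0]
orientation: [3.142, 0.0, 0.001]
ft_force: [-1.7, -0.0, 5.5]
width: 43.3
```

{"method": "send_rows", "body": {
  "commands": [
    {"translation": [0, 0, 0.15], "twist": [0, 0, 0]},
    {"translation": [0, 0, 0.35], "twist": [0, 0, 0]},
    {"translation": [0, 0, 0.55], "twist": [0, 0, 0]},
    {"translation": [-0.02, -0.06, 0.75], "twist": [0, 0, 0]},
    {"translation": [-0.04, -0.15, 0.9], "twist": [0, 0, 0]},
    {"translation": [-0.07, -0.26, 1], "twist": [0, 0, 0]},
    {"translation": [-0.1, -0.37, 1], "twist": [0, 0, 0]},
    {"translation": [-0.13, -0.48, 1], "twist": [0, 0, 0]},
    {"translation": [-0.17, -0.59, 1], "twist": [0, 0, 0]},
    {"translation": [-0.2, -0.7, 1], "twist": [0, 0, 0]}
  ]
}}

```text
t: 44.7
ee_pos: [587.3, -76.1, 297.7]
orientation: [-3.141, 0.0, 0.003]
ft_force: [-0.2, 0.5, -0.9]
width: 43.2
```

{"method": "send_rows", "body": {
  "commands": [
    {"translation": [-0.03, -0.08, 0], "twist": [0, 0, 0]},
    {"translation": [-0.05, -0.16, 0], "twist": [0, 0, 0]},
    {"translation": [-0.08, -0.25, 0], "twist": [0, 0, 0]},
    {"translation": [-0.1, -0.33, 0], "twist": [0, 0, 0]},
    {"translation": [-0.13, -0.41, 0], "twist": [0, 0, 0]},
    {"translation": [-0.16, -0.49, 0], "twist": [0, 0, 0]},
    {"translation": [-0.18, -0.57, 0], "twist": [0, 0, 0]},
    {"translation": [-0.21, -0.66, 0], "twist": [0, 0, 0]},
    {"translation": [-0.23, -0.74, 0], "twist": [0, 0, 0]},
    {"translation": [-0.26, -0.82, 0], "twist": [0, 0, 0]}
  ]
}}

```text
t: 45.7
ee_pos: [561.9, -157.7, 298.7]
orientation: [3.142, 0.0, 0.0]
ft_force: [0.4, -0.7, -1.8]
width: 43.1
```

{"method": "send_rows", "body": {
  "commands": [
    {"translation": [-0.03, -0.08, 0], "twist": [0, 0, 0]},
    {"translation": [-0.05, -0.16, 0], "twist": [0, 0, 0]},
    {"translation": [-0.08, -0.25, 0], "twist": [0, 0, 0]},
    {"translation": [-0.1, -0.33, 0], "twist": [0, 0, 0]},
    {"translation": [-0.13, -0.41, 0], "twist": [0, 0, 0]},
    {"translation": [-0.16, -0.49, 0], "twist": [0, 0, 0]},
    {"translation": [-0.18, -0.57, 0], "twist": [0, 0, 0]},
    {"translation": [-0.21, -0.66, 0], "twist": [0, 0, 0]},
    {"translation": [-0.23, -0.74, 0], "twist": [0, 0, 0]},
    {"translation": [-0.26, -0.82, 0], "twist": [0, 0, 0]}
  ]
}}

```text
t: 46.7
ee_pos: [535.9, -239.7, 298.7]
orientation: [3.142, 0.0, 0.0]
ft_force: [-0.3, -0.6, -1.3]
width: 42.9
```

Run:
```python
from h import *
o=ctrl.get_obs();print(o['t'],o['ee_pos'],o['width'])
d=snap('wrist','w8.png');s=snap('side')
cv2.imwrite('pics/w8.png',np.vstack([d['img'][:,:,::-1][:390,:,:],cv2.resize(s['img'][100:230,240:480],None,fx=2.66,fy=1.6)[:,:640,::-1]]))
print(proj(d,(511,-320,75)))
```

```text
46.7 [ 535.89119193 -239.67999006  298.68713247] 42.916723461540776Traceback (most recent call last):
  File "<stdin>", line 4, in <module>
    return _nx.concatenate(arrs, 0, dtype=dtype, casting=casting)
           ~~~~~~~~~~~~~~~^^^^^^^^^^^^^^^^^^^^^^^^^^^^^^^^^^^^^^^
ValueError: all the input array dimensions except for the concatenation axis must match exactly, but along dimension 1, the array at index 0 has size 640 and the array at index 1 has size 638
```

View pics/w8.png

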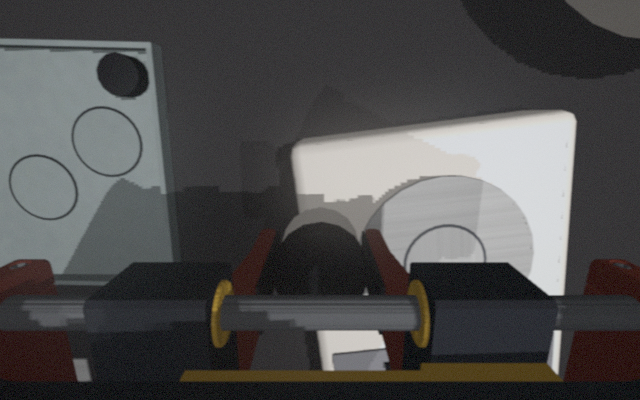

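The wrist view shows the jar held at (320,250), the pan's rim top at (453,176) and the 56 mm ring with top (447,225), left 405, right 487. Casting these points onto z=75.

Run:
```python
from h import *
d=load('wrist')
print(proj(d,(511,-320,75)))
for z in(75,):
  for p in((447,225),(453,176),(405,258),(487,258),(533,245),(363,235)):print(p,onz(d,*p,z))
g=cv2.cvtColor(d['img'],7)
# steel rim edge points: fit circle to canny points on plane near predicted radius
e=cv2.Canny(g,25,60);ys,xs=np.nonzero(e[170:262,355:545]);P=np.array([onz(d,x+355.,y+170.,75)[:2] for x,y in zip(xs,ys)])
best=None
for cx in np.arange(500,522,.5):
  for cy in np.arange(-332,-308,.5):
    r=np.hypot(P[:,0]-cx,P[:,1]-cy);s=(abs(r-60)<1).sum()+(abs(r-28)<1).sum()
    if best is None or s>best[0]:best=(s,cx,cy)
print(best,len(P))
```

```text
[439.73899895 256.74629272]
(447, 225) [ 533.59991046 -322.63993711   75.        ]
(453, 176) [ 566.23571537 -323.17130961   75.        ]
(405, 258) [ 510.08193296 -296.66567484   75.        ]
(487, 258) [ 510.08293696 -351.94590216   75.        ]
(533, 245) [ 519.50347696 -381.37872591   75.        ]
(363, 235) [ 526.61103653 -267.79240466   75.        ]
(np.int64(466), np.float64(506.5), np.float64(-323.0)) 1042
```

{"method": "send_rows", "body": {
  "commands": [
    {"translation": [-0.04, -0.11, 0], "twist": [0, 0, 0]},
    {"translation": [-0.07, -0.22, 0], "twist": [0, 0, 0]},
    {"translation": [-0.11, -0.33, 0], "twist": [0, 0, 0]},
    {"translation": [-0.15, -0.44, 0], "twist": [0, 0, 0]},
    {"translation": [-0.18, -0.54, 0], "twist": [0, 0, 0]},
    {"translation": [-0.21, -0.64, 0], "twist": [0, 0, 0]},
    {"translation": [-0.24, -0.72, 0], "twist": [0, 0, 0]},
    {"translation": [-0.26, -0.78, 0], "twist": [0, 0, 0]},
    {"translation": [-0.28, -0.83, 0], "twist": [0, 0, 0]},
    {"translation": [-0.28, -0.83, 0], "twist": [0, 0, 0]}
  ]
}}

```text
t: 47.8
ee_pos: [507.8, -322.5, 298.7]
orientation: [3.142, -0.0, 0.0]
ft_force: [0.3, -0.4, -1.1]
width: 43.5
```

{"method": "send_rows", "body": {
  "commands": [
    {"translation": [0, 0, -0.05], "twist": [0, 0, 0]},
    {"translation": [0, 0, -0.1], "twist": [0, 0, 0]},
    {"translation": [0, 0, -0.15], "twist": [0, 0, 0]},
    {"translation": [0, 0, -0.2], "twist": [0, 0, 0]},
    {"translation": [0, 0, -0.24], "twist": [0, 0, 0]},
    {"translation": [0, 0, -0.265], "twist": [0, 0, 0]},
    {"translation": [0, 0, -0.28], "twist": [0, 0, 0]},
    {"translation": [0, 0, -0.285], "twist": [0, 0, 0]},
    {"translation": [0, 0, -0.285], "twist": [0, 0, 0]},
    {"translation": [0, 0, -0.285], "twist": [0, 0, 0]}
  ]
}}

```text
t: 48.8
ee_pos: [508.1, -322.0, 270.4]
orientation: [3.141, 0.0, 0.001]
ft_force: [0.4, -0.3, -0.8]
width: 43.3
```

{"method": "send_rows", "body": {
  "commands": [
    {"translation": [0, 0, 0], "twist": [0, 0, 0]},
    {"translation": [0, 0, 0], "twist": [0, 0, 0]},
    {"translation": [0, 0, 0], "twist": [0, 0, 0]},
    {"translation": [0, 0, 0], "twist": [0, 0, 0]},
    {"translation": [0, 0, 0], "twist": [0, 0, 0]},
    {"translation": [0, 0, 0], "twist": [0, 0, 0]},
    {"translation": [0, 0, 0], "twist": [0, 0, 0]},
    {"translation": [0, 0, 0.2], "twist": [0, 0, 0]},
    {"translation": [0, 0, 0.5], "twist": [0, 0, 0]},
    {"translation": [0, 0, 0.9], "twist": [0, 0, 0]}
  ],
  "grip": -0.6
}}

```text
t: 49.8
ee_pos: [507.5, -321.6, 359.5]
orientation: [-3.14, -0.0, 0.005]
ft_force: [0.0, -0.5, 0.5]
width: 70.4
```

Run:
```python
from h import *
o=ctrl.get_obs();print(o['t'],o['ee_pos'],o['width'])
d=snap('wrist');s=snap('scene')
cv2.imwrite('pics/w9.png',np.hstack([cv2.resize(d['img'],(400,250)),cv2.resize(s['img'][80:180,200:360],(400,250))])[:,:,::-1])
print(proj(d,(508,-322,117)))
```

```text
49.8 [ 507.47399039 -321.63805856  359.536816  ] 70.37269962177825
[321.76629963 211.31124661]
```

View pics/w9.png

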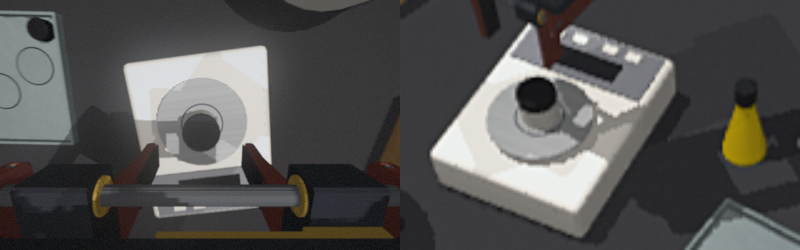

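The jar stands upright inside the pan's ring, with its lid at wrist (201,131) and the ring visible around its base in the scene half. Now returning the vessels, starting with the round bottle.

{"method": "send_rows", "body": {
  "commands": [
    {"translation": [0, 0.1, 0], "twist": [0, 0, 0]},
    {"translation": [-0.01, 0.2, 0], "twist": [0, 0, 0]},
    {"translation": [-0.01, 0.29, 0], "twist": [0, 0, 0]},
    {"translation": [-0.02, 0.39, 0], "twist": [0, 0, 0]},
    {"translation": [-0.02, 0.49, 0], "twist": [0, 0, 0]},
    {"translation": [-0.02, 0.58, 0], "twist": [0, 0, 0]},
    {"translation": [-0.03, 0.68, 0], "twist": [0, 0, 0]},
    {"translation": [-0.03, 0.77, 0], "twist": [0, 0, 0]},
    {"translation": [-0.04, 0.87, 0], "twist": [0, 0, 0]},
    {"translation": [-0.04, 0.97, 0], "twist": [0, 0, 0]}
  ],
  "grip": -0.2
}}

```text
t: 50.9
ee_pos: [503.9, -224.2, 360.2]
orientation: [-3.142, -0.0, -0.0]
ft_force: [0.0, -0.6, -0.0]
width: 52.7
```

{"method": "send_rows", "body": {
  "commands": [
    {"translation": [0, 0.1, 0], "twist": [0, 0, 0]},
    {"translation": [-0.01, 0.2, 0], "twist": [0, 0, 0]},
    {"translation": [-0.01, 0.29, 0], "twist": [0, 0, 0]},
    {"translation": [-0.02, 0.39, 0], "twist": [0, 0, 0]},
    {"translation": [-0.02, 0.49, 0], "twist": [0, 0, 0]},
    {"translation": [-0.02, 0.58, 0], "twist": [0, 0, 0]},
    {"translation": [-0.03, 0.68, 0], "twist": [0, 0, 0]},
    {"translation": [-0.03, 0.77, 0], "twist": [0, 0, 0]},
    {"translation": [-0.04, 0.87, 0], "twist": [0, 0, 0]},
    {"translation": [-0.04, 0.97, 0], "twist": [0, 0, 0]}
  ]
}}

```text
t: 51.9
ee_pos: [499.9, -127.2, 360.2]
orientation: [-3.142, -0.0, 0.0]
ft_force: [0.4, -0.4, -0.3]
width: 52.6
```

{"method": "send_rows", "body": {
  "commands": [
    {"translation": [0, 0.1, 0], "twist": [0, 0, 0]},
    {"translation": [-0.01, 0.2, 0], "twist": [0, 0, 0]},
    {"translation": [-0.01, 0.29, 0], "twist": [0, 0, 0]},
    {"translation": [-0.02, 0.39, 0], "twist": [0, 0, 0]},
    {"translation": [-0.02, 0.49, 0], "twist": [0, 0, 0]},
    {"translation": [-0.02, 0.58, 0], "twist": [0, 0, 0]},
    {"translation": [-0.03, 0.68, 0], "twist": [0, 0, 0]},
    {"translation": [-0.03, 0.77, 0], "twist": [0, 0, 0]},
    {"translation": [-0.04, 0.87, 0], "twist": [0, 0, 0]},
    {"translation": [-0.04, 0.97, 0], "twist": [0, 0, 0]}
  ]
}}

```text
t: 52.9
ee_pos: [495.9, -30.2, 360.1]
orientation: [3.142, 0.0, -0.0]
ft_force: [-0.2, 0.2, 0.3]
width: 52.7
```

{"method": "send_rows", "body": {
  "commands": [
    {"translation": [0, 0.1, 0], "twist": [0, 0, 0]},
    {"translation": [-0.01, 0.2, 0], "twist": [0, 0, 0]},
    {"translation": [-0.01, 0.29, 0], "twist": [0, 0, 0]},
    {"translation": [-0.02, 0.39, 0], "twist": [0, 0, 0]},
    {"translation": [-0.02, 0.49, 0], "twist": [0, 0, 0]},
    {"translation": [-0.02, 0.58, 0], "twist": [0, 0, 0]},
    {"translation": [-0.03, 0.68, 0], "twist": [0, 0, 0]},
    {"translation": [-0.03, 0.77, 0], "twist": [0, 0, 0]},
    {"translation": [-0.04, 0.86, 0], "twist": [0, 0, 0]},
    {"translation": [-0.04, 0.96, 0], "twist": [0, 0, 0]}
  ]
}}

```text
t: 53.9
ee_pos: [491.9, 65.7, 360.1]
orientation: [3.142, 0.0, -0.0]
ft_force: [-0.1, -0.1, -0.3]
width: 52.5
```

{"method": "send_rows", "body": {
  "commands": [
    {"translation": [0, 0.1, 0], "twist": [0, 0, 0]},
    {"translation": [-0.01, 0.2, 0], "twist": [0, 0, 0]},
    {"translation": [-0.01, 0.29, 0], "twist": [0, 0, 0]},
    {"translation": [-0.02, 0.39, 0], "twist": [0, 0, 0]},
    {"translation": [-0.02, 0.49, 0], "twist": [0, 0, 0]},
    {"translation": [-0.02, 0.58, 0], "twist": [0, 0, 0]},
    {"translation": [-0.03, 0.68, 0], "twist": [0, 0, 0]},
    {"translation": [-0.03, 0.77, 0], "twist": [0, 0, 0]},
    {"translation": [-0.04, 0.86, 0], "twist": [0, 0, 0]},
    {"translation": [-0.04, 0.96, 0], "twist": [0, 0, 0]}
  ]
}}

```text
t: 54.9
ee_pos: [487.9, 161.7, 360.1]
orientation: [3.142, 0.0, -0.0]
ft_force: [-0.8, 0.2, -1.2]
width: 52.8
```

{"method": "send_rows", "body": {
  "commands": [
    {"translation": [-0.01, 0.12, 0], "twist": [0, 0, 0]},
    {"translation": [-0.01, 0.24, 0], "twist": [0, 0, 0]},
    {"translation": [-0.02, 0.36, 0], "twist": [0, 0, 0]},
    {"translation": [-0.02, 0.48, 0], "twist": [0, 0, 0]},
    {"translation": [-0.03, 0.6, 0], "twist": [0, 0, 0]},
    {"translation": [-0.03, 0.71, 0], "twist": [0, 0, 0]},
    {"translation": [-0.04, 0.81, 0], "twist": [0, 0, 0]},
    {"translation": [-0.05, 0.9, 0], "twist": [0, 0, 0]},
    {"translation": [-0.05, 0.96, 0], "twist": [0, 0, 0]},
    {"translation": [-0.05, 0.96, 0], "twist": [0, 0, 0]}
  ]
}}

```text
t: 55.9
ee_pos: [483.0, 257.7, 360.2]
orientation: [-3.142, -0.002, -0.0]
ft_force: [-0.1, -0.4, 0.1]
width: 52.6
```

{"method": "send_rows", "body": {
  "commands": [
    {"translation": [0, 0, -0.12], "twist": [0, 0, 0]},
    {"translation": [0, 0, -0.24], "twist": [0, 0, 0]},
    {"translation": [0, 0, -0.36], "twist": [0, 0, 0]},
    {"translation": [0, 0, -0.48], "twist": [0, 0, 0]},
    {"translation": [0, 0, -0.6], "twist": [0, 0, 0]},
    {"translation": [0, 0, -0.7], "twist": [0, 0, 0]},
    {"translation": [0, 0, -0.77], "twist": [0, 0, 0]},
    {"translation": [0, 0, -0.8], "twist": [0, 0, 0]},
    {"translation": [0, 0, -0.8], "twist": [0, 0, 0]},
    {"translation": [0, 0, -0.8], "twist": [0, 0, 0]}
  ]
}}

```text
t: 56.9
ee_pos: [483.2, 257.1, 280.5]
orientation: [-3.141, -0.0, -0.001]
ft_force: [-0.2, -0.3, 1.0]
width: 52.5
```

{"method": "send_rows", "body": {
  "commands": [
    {"translation": [0, 0, 0], "twist": [0, 0, 0]},
    {"translation": [0, 0, 0], "twist": [0, 0, 0]},
    {"translation": [0, 0, 0], "twist": [0, 0, 0]},
    {"translation": [0, 0, 0], "twist": [0, 0, 0]},
    {"translation": [0, 0, 0], "twist": [0, 0, 0]},
    {"translation": [0, 0, 0], "twist": [0, 0, 0]},
    {"translation": [0, 0, 0], "twist": [0, 0, 0]},
    {"translation": [0, 0, 0], "twist": [0, 0, 0]},
    {"translation": [0, 0, 0], "twist": [0, 0, 0]},
    {"translation": [0, 0, 0], "twist": [0, 0, 0]}
  ],
  "grip": 1
}}

```text
t: 57.9
ee_pos: [483.2, 257.1, 280.5]
orientation: [-3.141, -0.0, -0.001]
ft_force: [0.7, -0.4, 5.4]
width: 30.6
```

{"method": "send_rows", "body": {
  "commands": [
    {"translation": [0, 0, 0.15], "twist": [0, 0, 0]},
    {"translation": [0, 0, 0.35], "twist": [0, 0, 0]},
    {"translation": [0, 0, 0.55], "twist": [0, 0, 0]},
    {"translation": [0.02, -0.07, 0.75], "twist": [0, 0, 0]},
    {"translation": [0.05, -0.17, 0.9], "twist": [0, 0, 0]},
    {"translation": [0.09, -0.29, 1], "twist": [0, 0, 0]},
    {"translation": [0.13, -0.42, 1], "twist": [0, 0, 0]},
    {"translation": [0.17, -0.54, 1], "twist": [0, 0, 0]},
    {"translation": [0.21, -0.67, 1], "twist": [0, 0, 0]},
    {"translation": [0.25, -0.8, 1], "twist": [0, 0, 0]}
  ]
}}

```text
t: 58.9
ee_pos: [508.2, 175.7, 379.3]
orientation: [3.141, -0.0, -0.002]
ft_force: [-0.6, -0.8, -1.5]
width: 30.6
```

{"method": "send_rows", "body": {
  "commands": [
    {"translation": [0.02, -0.08, 0], "twist": [0, 0, 0]},
    {"translation": [0.05, -0.16, 0], "twist": [0, 0, 0]},
    {"translation": [0.07, -0.24, 0], "twist": [0, 0, 0]},
    {"translation": [0.1, -0.32, 0], "twist": [0, 0, 0]},
    {"translation": [0.12, -0.4, 0], "twist": [0, 0, 0]},
    {"translation": [0.15, -0.48, 0], "twist": [0, 0, 0]},
    {"translation": [0.17, -0.56, 0], "twist": [0, 0, 0]},
    {"translation": [0.2, -0.64, 0], "twist": [0, 0, 0]},
    {"translation": [0.22, -0.72, 0], "twist": [0, 0, 0]},
    {"translation": [0.25, -0.8, 0], "twist": [0, 0, 0]}
  ]
}}

```text
t: 59.9
ee_pos: [533.2, 96.3, 380.2]
orientation: [3.142, 0.001, -0.0]
ft_force: [0.5, -0.1, -2.3]
width: 30.6
```

{"method": "send_rows", "body": {
  "commands": [
    {"translation": [0.02, -0.08, 0], "twist": [0, 0, 0]},
    {"translation": [0.05, -0.16, 0], "twist": [0, 0, 0]},
    {"translation": [0.07, -0.24, 0], "twist": [0, 0, 0]},
    {"translation": [0.1, -0.32, 0], "twist": [0, 0, 0]},
    {"translation": [0.12, -0.4, 0], "twist": [0, 0, 0]},
    {"translation": [0.15, -0.48, 0], "twist": [0, 0, 0]},
    {"translation": [0.17, -0.56, 0], "twist": [0, 0, 0]},
    {"translation": [0.2, -0.64, 0], "twist": [0, 0, 0]},
    {"translation": [0.22, -0.72, 0], "twist": [0, 0, 0]},
    {"translation": [0.25, -0.8, 0], "twist": [0, 0, 0]}
  ]
}}

```text
t: 60.9
ee_pos: [558.2, 16.4, 380.1]
orientation: [-3.142, -0.0, 0.0]
ft_force: [-0.1, -0.7, -0.8]
width: 30.7
```

{"method": "send_rows", "body": {
  "commands": [
    {"translation": [0.03, -0.1, 0], "twist": [0, 0, 0]},
    {"translation": [0.06, -0.2, 0], "twist": [0, 0, 0]},
    {"translation": [0.09, -0.3, 0], "twist": [0, 0, 0]},
    {"translation": [0.13, -0.42, 0], "twist": [0, 0, 0]},
    {"translation": [0.16, -0.52, 0], "twist": [0, 0, 0]},
    {"translation": [0.19, -0.61, 0], "twist": [0, 0, 0]},
    {"translation": [0.21, -0.69, 0], "twist": [0, 0, 0]},
    {"translation": [0.23, -0.75, 0], "twist": [0, 0, 0]},
    {"translation": [0.25, -0.795, 0], "twist": [0, 0, 0]},
    {"translation": [0.25, -0.795, 0], "twist": [0, 0, 0]}
  ]
}}

```text
t: 61.9
ee_pos: [583.3, -62.9, 380.2]
orientation: [3.142, -0.0, 0.0]
ft_force: [-0.0, -0.3, -3.0]
width: 30.6
```

{"method": "send_rows", "body": {
  "commands": [
    {"translation": [0, 0, -0.14], "twist": [0, 0, 0]},
    {"translation": [0, 0, -0.3], "twist": [0, 0, 0]},
    {"translation": [0, 0, -0.46], "twist": [0, 0, 0]},
    {"translation": [0, 0, -0.62], "twist": [0, 0, 0]},
    {"translation": [0, 0, -0.76], "twist": [0, 0, 0]},
    {"translation": [0, 0, -0.87], "twist": [0, 0, 0]},
    {"translation": [0, 0, -0.94], "twist": [0, 0, 0]},
    {"translation": [0, 0, -0.97], "twist": [0, 0, 0]},
    {"translation": [0, 0, -0.99], "twist": [0, 0, 0]},
    {"translation": [0, 0, -1], "twist": [0, 0, 0]}
  ]
}}

```text
t: 62.9
ee_pos: [583.2, -62.5, 280.5]
orientation: [3.142, 0.0, 0.001]
ft_force: [-1.1, -0.4, 6.2]
width: 30.6
```

{"method": "send_rows", "body": {
  "commands": [
    {"translation": [0, 0, 0], "twist": [0, 0, 0]},
    {"translation": [0, 0, 0], "twist": [0, 0, 0]},
    {"translation": [0, 0, 0], "twist": [0, 0, 0]},
    {"translation": [0, 0, 0], "twist": [0, 0, 0]},
    {"translation": [0, 0, 0], "twist": [0, 0, 0]},
    {"translation": [0, 0, 0], "twist": [0, 0, 0]},
    {"translation": [0, 0, 0.15], "twist": [0, 0, 0]},
    {"translation": [0, 0, 0.4], "twist": [0, 0, 0]},
    {"translation": [0, 0, 0.7], "twist": [0, 0, 0]},
    {"translation": [0, 0, 0.9], "twist": [0, 0, 0]}
  ],
  "grip": -0.2
}}

```text
t: 63.9
ee_pos: [583.4, -62.5, 373.2]
orientation: [3.141, 0.001, 0.004]
ft_force: [0.3, 0.6, 0.0]
width: 52.3
```

{"method": "send_rows", "body": {
  "commands": [
    {"translation": [-0.03, 0.1, 0], "twist": [0, 0, 0]},
    {"translation": [-0.06, 0.2, 0], "twist": [0, 0, 0]},
    {"translation": [-0.09, 0.3, 0], "twist": [0, 0, 0]},
    {"translation": [-0.11, 0.39, 0], "twist": [0, 0, 0]},
    {"translation": [-0.14, 0.49, 0], "twist": [0, 0, 0]},
    {"translation": [-0.17, 0.58, 0], "twist": [0, 0, 0]},
    {"translation": [-0.2, 0.68, 0], "twist": [0, 0, 0]},
    {"translation": [-0.23, 0.78, 0], "twist": [0, 0, 0]},
    {"translation": [-0.25, 0.87, 0], "twist": [0, 0, 0]},
    {"translation": [-0.28, 0.97, 0], "twist": [0, 0, 0]}
  ]
}}

```text
t: 64.9
ee_pos: [554.9, 35.3, 370.2]
orientation: [3.142, 0.0, 0.0]
ft_force: [0.3, -0.0, -0.2]
width: 52.9
```

{"method": "send_rows", "body": {
  "commands": [
    {"translation": [-0.03, 0.1, 0], "twist": [0, 0, 0]},
    {"translation": [-0.06, 0.2, 0], "twist": [0, 0, 0]},
    {"translation": [-0.09, 0.3, 0], "twist": [0, 0, 0]},
    {"translation": [-0.11, 0.39, 0], "twist": [0, 0, 0]},
    {"translation": [-0.14, 0.49, 0], "twist": [0, 0, 0]},
    {"translation": [-0.17, 0.58, 0], "twist": [0, 0, 0]},
    {"translation": [-0.2, 0.68, 0], "twist": [0, 0, 0]},
    {"translation": [-0.23, 0.78, 0], "twist": [0, 0, 0]},
    {"translation": [-0.25, 0.87, 0], "twist": [0, 0, 0]},
    {"translation": [-0.28, 0.97, 0], "twist": [0, 0, 0]}
  ]
}}

```text
t: 65.9
ee_pos: [526.9, 132.3, 370.2]
orientation: [3.142, 0.0, 0.0]
ft_force: [-0.5, 0.5, 0.0]
width: 52.9
```

{"method": "send_rows", "body": {
  "commands": [
    {"translation": [-0.03, 0.1, 0], "twist": [0, 0, 0]},
    {"translation": [-0.06, 0.2, 0], "twist": [0, 0, 0]},
    {"translation": [-0.09, 0.3, 0], "twist": [0, 0, 0]},
    {"translation": [-0.11, 0.39, 0], "twist": [0, 0, 0]},
    {"translation": [-0.14, 0.49, 0], "twist": [0, 0, 0]},
    {"translation": [-0.17, 0.58, 0], "twist": [0, 0, 0]},
    {"translation": [-0.2, 0.68, 0], "twist": [0, 0, 0]},
    {"translation": [-0.23, 0.78, 0], "twist": [0, 0, 0]},
    {"translation": [-0.25, 0.87, 0], "twist": [0, 0, 0]},
    {"translation": [-0.28, 0.97, 0], "twist": [0, 0, 0]}
  ]
}}

```text
t: 66.9
ee_pos: [498.9, 229.3, 370.2]
orientation: [3.142, 0.0, 0.0]
ft_force: [0.5, 0.2, -0.7]
width: 52.7
```

{"method": "send_rows", "body": {
  "commands": [
    {"translation": [-0.04, 0.13, 0], "twist": [0, 0, 0]},
    {"translation": [-0.08, 0.26, 0], "twist": [0, 0, 0]},
    {"translation": [-0.11, 0.39, 0], "twist": [0, 0, 0]},
    {"translation": [-0.15, 0.52, 0], "twist": [0, 0, 0]},
    {"translation": [-0.19, 0.65, 0], "twist": [0, 0, 0]},
    {"translation": [-0.22, 0.76, 0], "twist": [0, 0, 0]},
    {"translation": [-0.25, 0.86, 0], "twist": [0, 0, 0]},
    {"translation": [-0.27, 0.94, -0.01], "twist": [0, 0, 0]},
    {"translation": [-0.285, 0.985, -0.02], "twist": [0, 0, 0]},
    {"translation": [-0.285, 0.985, -0.02], "twist": [0, 0, 0]}
  ]
}}

```text
t: 67.9
ee_pos: [470.3, 327.4, 367.9]
orientation: [3.141, 0.001, -0.0]
ft_force: [-0.3, -0.1, 0.1]
width: 52.7
```

{"method": "send_rows", "body": {
  "commands": [
    {"translation": [0, 0, -0.14], "twist": [0, 0, 0]},
    {"translation": [0, 0, -0.28], "twist": [0, 0, 0]},
    {"translation": [0, 0, -0.42], "twist": [0, 0, 0]},
    {"translation": [0, 0, -0.56], "twist": [0, 0, 0]},
    {"translation": [0, 0, -0.7], "twist": [0, 0, 0]},
    {"translation": [0, 0, -0.82], "twist": [0, 0, 0]},
    {"translation": [0, 0, -0.92], "twist": [0, 0, 0]},
    {"translation": [0, 0, -1], "twist": [0, 0, 0]},
    {"translation": [0, 0, -1], "twist": [0, 0, 0]},
    {"translation": [0, 0, -1], "twist": [0, 0, 0]}
  ]
}}

```text
t: 68.9
ee_pos: [470.6, 327.1, 268.2]
orientation: [-3.142, -0.001, -0.0]
ft_force: [-0.5, -0.7, 0.1]
width: 52.7
```

{"method": "send_rows", "body": {
  "commands": [
    {"translation": [0, 0, 0], "twist": [0, 0, 0]},
    {"translation": [0, 0, 0], "twist": [0, 0, 0]},
    {"translation": [0, 0, 0], "twist": [0, 0, 0]},
    {"translation": [0, 0, 0], "twist": [0, 0, 0]},
    {"translation": [0, 0, 0], "twist": [0, 0, 0]},
    {"translation": [0, 0, 0], "twist": [0, 0, 0]},
    {"translation": [0, 0, 0], "twist": [0, 0, 0]},
    {"translation": [0, 0, 0], "twist": [0, 0, 0]},
    {"translation": [0, 0, 0], "twist": [0, 0, 0]},
    {"translation": [0, 0, 0], "twist": [0, 0, 0]}
  ],
  "grip": 1
}}

```text
t: 69.9
ee_pos: [470.6, 327.1, 268.5]
orientation: [-3.141, -0.001, -0.001]
ft_force: [-0.5, 0.2, 5.0]
width: 27.3
```

{"method": "send_rows", "body": {
  "commands": [
    {"translation": [0, 0, 0.15], "twist": [0, 0, 0]},
    {"translation": [0, 0, 0.35], "twist": [0, 0, 0]},
    {"translation": [0, 0, 0.55], "twist": [0, 0, 0]},
    {"translation": [0.03, -0.08, 0.75], "twist": [0, 0, 0]},
    {"translation": [0.08, -0.2, 0.9], "twist": [0, 0, 0]},
    {"translation": [0.14, -0.33, 1], "twist": [0, 0, 0]},
    {"translation": [0.2, -0.47, 1], "twist": [0, 0, 0]},
    {"translation": [0.26, -0.61, 1], "twist": [0, 0, 0]},
    {"translation": [0.32, -0.75, 1], "twist": [0, 0, 0]},
    {"translation": [0.38, -0.9, 1], "twist": [0, 0, 0]}
  ]
}}

```text
t: 70.9
ee_pos: [508.9, 235.5, 367.3]
orientation: [3.141, -0.0, -0.002]
ft_force: [0.1, 1.2, -1.9]
width: 27.7
```

{"method": "send_rows", "body": {
  "commands": [
    {"translation": [0.04, -0.09, 0], "twist": [0, 0, 0]},
    {"translation": [0.08, -0.18, 0], "twist": [0, 0, 0]},
    {"translation": [0.11, -0.27, 0], "twist": [0, 0, 0]},
    {"translation": [0.15, -0.36, 0], "twist": [0, 0, 0]},
    {"translation": [0.19, -0.45, 0], "twist": [0, 0, 0]},
    {"translation": [0.23, -0.54, 0], "twist": [0, 0, 0]},
    {"translation": [0.27, -0.63, 0], "twist": [0, 0, 0]},
    {"translation": [0.3, -0.72, 0], "twist": [0, 0, 0]},
    {"translation": [0.34, -0.81, 0], "twist": [0, 0, 0]},
    {"translation": [0.38, -0.9, 0], "twist": [0, 0, 0]}
  ]
}}

```text
t: 71.9
ee_pos: [546.8, 146.3, 368.2]
orientation: [3.142, 0.0, -0.0]
ft_force: [0.4, -0.3, -1.5]
width: 27.1
```

{"method": "send_rows", "body": {
  "commands": [
    {"translation": [0.05, -0.12, 0], "twist": [0, 0, 0]},
    {"translation": [0.1, -0.24, 0], "twist": [0, 0, 0]},
    {"translation": [0.15, -0.36, 0], "twist": [0, 0, 0]},
    {"translation": [0.2, -0.48, 0], "twist": [0, 0, 0]},
    {"translation": [0.25, -0.59, 0], "twist": [0, 0, 0]},
    {"translation": [0.29, -0.69, 0], "twist": [0, 0, 0]},
    {"translation": [0.33, -0.78, 0], "twist": [0, 0, 0]},
    {"translation": [0.36, -0.85, 0], "twist": [0, 0, 0]},
    {"translation": [0.38, -0.9, 0], "twist": [0, 0, 0]},
    {"translation": [0.38, -0.9, 0], "twist": [0, 0, 0]}
  ]
}}

```text
t: 72.9
ee_pos: [584.7, 56.5, 368.1]
orientation: [3.142, -0.0, 0.0]
ft_force: [0.1, 0.0, -2.0]
width: 27.5
```

{"method": "send_rows", "body": {
  "commands": [
    {"translation": [0, 0, -0.14], "twist": [0, 0, 0]},
    {"translation": [0, 0, -0.3], "twist": [0, 0, 0]},
    {"translation": [0, 0, -0.46], "twist": [0, 0, 0]},
    {"translation": [0, 0, -0.62], "twist": [0, 0, 0]},
    {"translation": [0, 0, -0.76], "twist": [0, 0, 0]},
    {"translation": [0, 0, -0.87], "twist": [0, 0, 0]},
    {"translation": [0, 0, -0.94], "twist": [0, 0, 0]},
    {"translation": [0, 0, -0.97], "twist": [0, 0, 0]},
    {"translation": [0, 0, -0.99], "twist": [0, 0, 0]},
    {"translation": [0, 0, -1], "twist": [0, 0, 0]}
  ]
}}

```text
t: 73.9
ee_pos: [584.8, 57.0, 268.5]
orientation: [-3.141, -0.0, -0.001]
ft_force: [-1.2, 1.1, 4.9]
width: 27.3
```

{"method": "send_rows", "body": {
  "commands": [
    {"translation": [0, 0, 0], "twist": [0, 0, 0]},
    {"translation": [0, 0, 0], "twist": [0, 0, 0]},
    {"translation": [0, 0, 0], "twist": [0, 0, 0]},
    {"translation": [0, 0, 0], "twist": [0, 0, 0]},
    {"translation": [0, 0, 0], "twist": [0, 0, 0]},
    {"translation": [0, 0, 0], "twist": [0, 0, 0]},
    {"translation": [0, 0, 0.15], "twist": [0, 0, 0]},
    {"translation": [0, 0, 0.4], "twist": [0, 0, 0]},
    {"translation": [0, 0, 0.7], "twist": [0, 0, 0]},
    {"translation": [0, 0, 0.95], "twist": [0, 0, 0]}
  ],
  "grip": -0.2
}}

```text
t: 74.9
ee_pos: [584.6, 57.0, 365.6]
orientation: [-3.141, -0.0, -0.002]
ft_force: [0.1, 0.8, 0.4]
width: 52.3
```

Run:
```python
from h import *
d=snap('wrist','w10.png')
for n,p in dict(round=(583,-62.5,129),square=(584.5,57,116)).items():print(n,proj(d,p))
```

```text
round [492.92031668 218.3012809 ]
square [320.58508945 210.78210778]
```

View pics/w10.png

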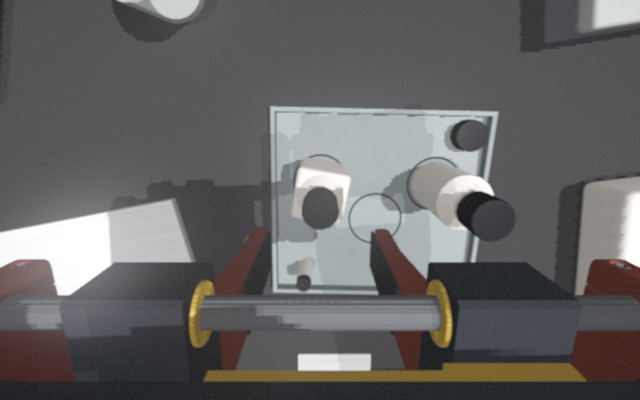

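Round cap (486,215) and square cap (320,209) are at the same pixels as in the earlier view from this pose. Last is the flask.

{"method": "send_rows", "body": {
  "commands": [
    {"translation": [-0.03, 0.08, 0], "twist": [0, 0, 0]},
    {"translation": [-0.06, 0.17, 0], "twist": [0, 0, 0]},
    {"translation": [-0.1, 0.26, 0], "twist": [0, 0, 0]},
    {"translation": [-0.13, 0.34, 0], "twist": [0, 0, 0]},
    {"translation": [-0.16, 0.43, 0], "twist": [0, 0, 0]},
    {"translation": [-0.19, 0.51, 0], "twist": [0, 0, 0]},
    {"translation": [-0.22, 0.6, 0], "twist": [0, 0, 0]},
    {"translation": [-0.26, 0.68, 0], "twist": [0, 0, 0]},
    {"translation": [-0.29, 0.77, 0], "twist": [0, 0, 0]},
    {"translation": [-0.32, 0.85, 0], "twist": [0, 0, 0]}
  ]
}}

```text
t: 75.95
ee_pos: [552.3, 142.8, 363.2]
orientation: [-3.142, -0.0, -0.0]
ft_force: [0.9, -0.6, 0.8]
width: 52.7
```

{"method": "send_rows", "body": {
  "commands": [
    {"translation": [-0.03, 0.08, 0], "twist": [0, 0, 0]},
    {"translation": [-0.06, 0.17, 0], "twist": [0, 0, 0]},
    {"translation": [-0.1, 0.26, 0], "twist": [0, 0, 0]},
    {"translation": [-0.13, 0.34, 0], "twist": [0, 0, 0]},
    {"translation": [-0.16, 0.43, 0], "twist": [0, 0, 0]},
    {"translation": [-0.19, 0.51, 0], "twist": [0, 0, 0]},
    {"translation": [-0.22, 0.6, 0], "twist": [0, 0, 0]},
    {"translation": [-0.26, 0.68, 0], "twist": [0, 0, 0]},
    {"translation": [-0.29, 0.77, 0], "twist": [0, 0, 0]},
    {"translation": [-0.32, 0.85, 0], "twist": [0, 0, 0]}
  ]
}}

```text
t: 76.95
ee_pos: [520.2, 227.8, 363.2]
orientation: [-3.142, -0.001, -0.0]
ft_force: [-1.4, -0.5, -0.2]
width: 52.8
```

{"method": "send_rows", "body": {
  "commands": [
    {"translation": [-0.03, 0.08, 0], "twist": [0, 0, 0]},
    {"translation": [-0.06, 0.17, 0], "twist": [0, 0, 0]},
    {"translation": [-0.1, 0.26, 0], "twist": [0, 0, 0]},
    {"translation": [-0.13, 0.34, 0], "twist": [0, 0, 0]},
    {"translation": [-0.16, 0.43, 0], "twist": [0, 0, 0]},
    {"translation": [-0.19, 0.51, 0], "twist": [0, 0, 0]},
    {"translation": [-0.22, 0.6, 0], "twist": [0, 0, 0]},
    {"translation": [-0.26, 0.68, 0], "twist": [0, 0, 0]},
    {"translation": [-0.29, 0.77, 0], "twist": [0, 0, 0]},
    {"translation": [-0.32, 0.85, 0], "twist": [0, 0, 0]}
  ]
}}

```text
t: 77.95
ee_pos: [488.2, 312.8, 363.2]
orientation: [-3.142, -0.001, -0.0]
ft_force: [-0.2, 0.1, 0.2]
width: 53.0
```

{"method": "send_rows", "body": {
  "commands": [
    {"translation": [-0.04, 0.12, 0], "twist": [0, 0, 0]},
    {"translation": [-0.08, 0.24, 0], "twist": [0, 0, 0]},
    {"translation": [-0.12, 0.36, 0], "twist": [0, 0, 0]},
    {"translation": [-0.16, 0.46, 0], "twist": [0, 0, 0]},
    {"translation": [-0.2, 0.56, 0], "twist": [0, 0, 0]},
    {"translation": [-0.24, 0.66, 0], "twist": [0, 0, 0]},
    {"translation": [-0.27, 0.75, 0], "twist": [0, 0, 0]},
    {"translation": [-0.3, 0.82, 0], "twist": [0, 0, 0]},
    {"translation": [-0.315, 0.86, 0], "twist": [0, 0, 0]},
    {"translation": [-0.315, 0.86, 0], "twist": [0, 0, 0]}
  ]
}}

```text
t: 78.95
ee_pos: [456.8, 398.5, 363.1]
orientation: [3.142, 0.001, 0.0]
ft_force: [-0.0, -0.2, 0.9]
width: 52.6
```

{"method": "send_rows", "body": {
  "commands": [
    {"translation": [0, 0, -0.14], "twist": [0, 0, 0]},
    {"translation": [0, 0, -0.28], "twist": [0, 0, 0]},
    {"translation": [0, 0, -0.42], "twist": [0, 0, 0]},
    {"translation": [0, 0, -0.56], "twist": [0, 0, 0]},
    {"translation": [0, 0, -0.7], "twist": [0, 0, 0]},
    {"translation": [0, 0, -0.82], "twist": [0, 0, 0]},
    {"translation": [0, 0, -0.92], "twist": [0, 0, 0]},
    {"translation": [0, 0, -0.98], "twist": [0, 0, 0]},
    {"translation": [0, 0, -0.98], "twist": [0, 0, 0]},
    {"translation": [0, 0, -0.98], "twist": [0, 0, 0]}
  ]
}}

```text
t: 79.95
ee_pos: [457.2, 398.2, 265.4]
orientation: [-3.141, -0.001, -0.001]
ft_force: [0.1, -0.4, -0.5]
width: 52.6
```

{"method": "send_rows", "body": {
  "commands": [
    {"translation": [0, 0, 0], "twist": [0, 0, 0]},
    {"translation": [0, 0, 0], "twist": [0, 0, 0]},
    {"translation": [0, 0, 0], "twist": [0, 0, 0]},
    {"translation": [0, 0, 0], "twist": [0, 0, 0]},
    {"translation": [0, 0, 0], "twist": [0, 0, 0]},
    {"translation": [0, 0, 0], "twist": [0, 0, 0]},
    {"translation": [0, 0, 0], "twist": [0, 0, 0]},
    {"translation": [0, 0, 0], "twist": [0, 0, 0]},
    {"translation": [0, 0, 0], "twist": [0, 0, 0]},
    {"translation": [0, 0, 0], "twist": [0, 0, 0]}
  ],
  "grip": 1
}}

```text
t: 80.95
ee_pos: [457.1, 398.1, 265.4]
orientation: [-3.141, -0.0, -0.001]
ft_force: [-0.2, 0.2, 6.1]
width: 24.4
```

{"method": "send_rows", "body": {
  "commands": [
    {"translation": [0, 0, 0.15], "twist": [0, 0, 0]},
    {"translation": [0, 0, 0.35], "twist": [0, 0, 0]},
    {"translation": [0, 0, 0.55], "twist": [0, 0, 0]},
    {"translation": [0, -0.08, 0.75], "twist": [0, 0, 0]},
    {"translation": [0.03, -0.2, 0.9], "twist": [0, 0, 0]},
    {"translation": [0.06, -0.35, 1], "twist": [0, 0, 0]},
    {"translation": [0.08, -0.5, 1], "twist": [0, 0, 0]},
    {"translation": [0.1, -0.65, 1], "twist": [0, 0, 0]},
    {"translation": [0.13, -0.82, 1], "twist": [0, 0, 0]},
    {"translation": [0.15, -1, 1], "twist": [0, 0, 0]}
  ]
}}

```text
t: 81.95
ee_pos: [472.1, 296.3, 364.3]
orientation: [3.141, -0.0, -0.002]
ft_force: [0.3, 0.0, -0.6]
width: 24.4
```

{"method": "send_rows", "body": {
  "commands": [
    {"translation": [0.02, -0.1, 0], "twist": [0, 0, 0]},
    {"translation": [0.03, -0.2, 0], "twist": [0, 0, 0]},
    {"translation": [0.05, -0.3, 0], "twist": [0, 0, 0]},
    {"translation": [0.06, -0.4, 0], "twist": [0, 0, 0]},
    {"translation": [0.08, -0.5, 0], "twist": [0, 0, 0]},
    {"translation": [0.09, -0.6, 0], "twist": [0, 0, 0]},
    {"translation": [0.1, -0.7, 0], "twist": [0, 0, 0]},
    {"translation": [0.12, -0.8, 0], "twist": [0, 0, 0]},
    {"translation": [0.13, -0.9, 0], "twist": [0, 0, 0]},
    {"translation": [0.15, -1, 0], "twist": [0, 0, 0]}
  ]
}}

```text
t: 82.95
ee_pos: [487.1, 197.2, 365.2]
orientation: [3.142, 0.0, -0.0]
ft_force: [0.6, -0.5, -2.4]
width: 24.5
```

{"method": "send_rows", "body": {
  "commands": [
    {"translation": [0.02, -0.1, 0], "twist": [0, 0, 0]},
    {"translation": [0.03, -0.2, 0], "twist": [0, 0, 0]},
    {"translation": [0.05, -0.3, 0], "twist": [0, 0, 0]},
    {"translation": [0.06, -0.4, 0], "twist": [0, 0, 0]},
    {"translation": [0.08, -0.5, 0], "twist": [0, 0, 0]},
    {"translation": [0.09, -0.6, 0], "twist": [0, 0, 0]},
    {"translation": [0.1, -0.7, 0], "twist": [0, 0, 0]},
    {"translation": [0.12, -0.8, 0], "twist": [0, 0, 0]},
    {"translation": [0.13, -0.9, 0], "twist": [0, 0, 0]},
    {"translation": [0.15, -1, 0], "twist": [0, 0, 0]}
  ]
}}

```text
t: 83.95
ee_pos: [502.1, 97.2, 365.2]
orientation: [3.142, 0.001, -0.0]
ft_force: [0.3, 0.1, -1.7]
width: 24.6
```

{"method": "send_rows", "body": {
  "commands": [
    {"translation": [0.02, -0.12, 0], "twist": [0, 0, 0]},
    {"translation": [0.04, -0.24, 0], "twist": [0, 0, 0]},
    {"translation": [0.06, -0.36, 0], "twist": [0, 0, 0]},
    {"translation": [0.08, -0.48, 0], "twist": [0, 0, 0]},
    {"translation": [0.09, -0.6, 0], "twist": [0, 0, 0]},
    {"translation": [0.11, -0.72, 0], "twist": [0, 0, 0]},
    {"translation": [0.12, -0.82, 0], "twist": [0, 0, 0]},
    {"translation": [0.14, -0.92, 0], "twist": [0, 0, 0]},
    {"translation": [0.15, -1, 0], "twist": [0, 0, 0]},
    {"translation": [0.15, -1, 0], "twist": [0, 0, 0]}
  ]
}}

```text
t: 84.95
ee_pos: [517.2, -2.9, 365.2]
orientation: [3.142, -0.001, 0.0]
ft_force: [0.2, 0.1, -1.1]
width: 24.1
```

{"method": "send_rows", "body": {
  "commands": [
    {"translation": [0.08, 0, 0], "twist": [0, 0, 0]},
    {"translation": [0.16, 0, 0], "twist": [0, 0, 0]},
    {"translation": [0.23, 0, 0], "twist": [0, 0, 0]},
    {"translation": [0.27, 0, 0], "twist": [0, 0, 0]},
    {"translation": [0.27, 0, 0], "twist": [0, 0, 0]},
    {"translation": [0.27, 0, -0.1], "twist": [0, 0, 0]},
    {"translation": [0.27, 0, -0.22], "twist": [0, 0, 0]},
    {"translation": [0.27, 0, -0.34], "twist": [0, 0, 0]},
    {"translation": [0.27, 0, -0.45], "twist": [0, 0, 0]},
    {"translation": [0.27, 0, -0.5], "twist": [0, 0, 0]}
  ]
}}

```text
t: 85.95
ee_pos: [543.4, -2.0, 313.3]
orientation: [-3.142, -0.0, 0.004]
ft_force: [-0.5, -0.1, -1.6]
width: 24.1
```

{"method": "send_rows", "body": {
  "commands": [
    {"translation": [0, 0, -0.1], "twist": [0, 0, 0]},
    {"translation": [0, 0, -0.2], "twist": [0, 0, 0]},
    {"translation": [0, 0, -0.29], "twist": [0, 0, 0]},
    {"translation": [0, 0, -0.36], "twist": [0, 0, 0]},
    {"translation": [0, 0, -0.42], "twist": [0, 0, 0]},
    {"translation": [0, 0, -0.46], "twist": [0, 0, 0]},
    {"translation": [0, 0, -0.48], "twist": [0, 0, 0]},
    {"translation": [0, 0, -0.49], "twist": [0, 0, 0]},
    {"translation": [0, 0, -0.5], "twist": [0, 0, 0]},
    {"translation": [0, 0, -0.5], "twist": [0, 0, 0]}
  ]
}}

```text
t: 86.95
ee_pos: [544.2, -2.0, 265.5]
orientation: [-3.142, -0.0, -0.001]
ft_force: [0.3, 0.1, -0.9]
width: 24.3
```

{"method": "send_rows", "body": {
  "commands": [
    {"translation": [0, 0, 0], "twist": [0, 0, 0]},
    {"translation": [0, 0, 0], "twist": [0, 0, 0]},
    {"translation": [0, 0, 0], "twist": [0, 0, 0]},
    {"translation": [0, 0, 0], "twist": [0, 0, 0]},
    {"translation": [0, 0, 0], "twist": [0, 0, 0]},
    {"translation": [0, 0, 0], "twist": [0, 0, 0]},
    {"translation": [0, 0, 0.15], "twist": [0, 0, 0]},
    {"translation": [0, 0, 0.4], "twist": [0, 0, 0]},
    {"translation": [0, 0, 0.7], "twist": [0, 0, 0]},
    {"translation": [0, 0, 1], "twist": [0, 0, 0]}
  ],
  "grip": -0.2
}}

```text
t: 87.95
ee_pos: [543.8, -2.0, 366.0]
orientation: [-3.142, -0.0, 0.001]
ft_force: [0.3, 0.0, 0.9]
width: 52.5
```

{"method": "send_rows", "body": {
  "commands": [
    {"translation": [-0.1, 0, 0.05], "twist": [0, 0, 0]},
    {"translation": [-0.2, 0, 0.1], "twist": [0, 0, 0]},
    {"translation": [-0.3, 0, 0.15], "twist": [0, 0, 0]},
    {"translation": [-0.4, 0, 0.2], "twist": [0, 0, 0]},
    {"translation": [-0.5, 0, 0.25], "twist": [0, 0, 0]},
    {"translation": [-0.6, 0, 0.3], "twist": [0, 0, 0]},
    {"translation": [-0.7, 0, 0.35], "twist": [0, 0, 0]},
    {"translation": [-0.8, 0, 0.4], "twist": [0, 0, 0]},
    {"translation": [-0.8, 0, 0.4], "twist": [0, 0, 0]},
    {"translation": [-0.8, 0, 0.4], "twist": [0, 0, 0]}
  ]
}}

```text
t: 88.95
ee_pos: [464.0, -2.0, 405.5]
orientation: [3.142, 0.0, 0.001]
ft_force: [0.2, 0.0, -0.7]
width: 52.5
```

Run:
```python
from h import *
o=ctrl.get_obs();print(o['t'],o['ee_pos'],o['width'])
d=snap('wrist');s=snap('scene')
cv2.imwrite('pics/w11.png',np.hstack([cv2.resize(d['img'],(400,300)),cv2.resize(s['img'][90:270,210:450],(400,300))])[:,:,::-1])
im=s['img'].max(2);b=((im<40)*255).astype(np.uint8)
x0,y0,x1,y1=285,160,400,235;N,_,st,ce=cv2.connectedComponentsWithStats(b[y0:y1,x0:x1])
for a,q in zip(st[1:],ce[1:]):
    if 8<a[4]<500:print((q+[x0,y0]).round(1),a[2:])
```

```text
88.95 [463.99051707  -1.97939964 405.49111164] 52.4549108635213
[287.9 163.2] [5 8 9]
[382.8 167.8] [7 3 9]
[320.1 179.6] [12 15 91]
[397.  175.7] [5 5 9]
[349.  182.2] [ 9 12 65]
[376.7 181.4] [11  8 19]
[393.2 182.2] [ 6  7 10]
[393.  189.7] [14  9 29]
[383.9 191.1] [ 5  5 19]
[361.5 204.7] [11 13 69]
[387.9 216.1] [24 36 48]
[302.  210.2] [10 12 44]
```

View pics/w11.png

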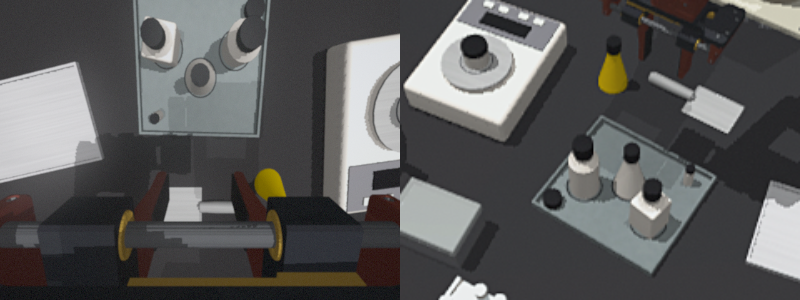

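All the caps in the scene view are within 0.2 px of their starting pixels, all vessels stand upright, the jar is on the pan, and the gripper is clear. Handing in.

```bash
python3 -c "
from workcell import ctrl;print(ctrl.close_job())"
```

```text
the job is handed in; nothing more can be done
None
```

I handed the job in at about 89 s of the allowed 144 s. I moved the flask, square bottle and round bottle into the side tray and set the jar on the pan. Then I put the round bottle, square bottle and flask back on their own spots. The hand-in reports no verdict.

- **Tall vessels:** the last scene view showed all three caps within about 0.2 px of where they were at the start. All three stood upright, and the gripper was empty and raised clear.
- **Bystanders:** the vial and spare cap were also within about 0.2 px of their starting pixels. I did not re-measure the beaker; the arm never went near it.
- **Jar:** it stood upright inside the 56 mm ring on the pan. My pan-centre estimates disagreed by up to about 6 mm: (512, -321) from the scene camera, (506, -317) from the side camera and (506.5, -323) from the wrist camera. I placed the jar at (508, -322), which is well inside the 15 mm limit.

No check failed.

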